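# Hang the shop bins, sort the parts, ring the bell

### The arm

A 6-joint arm with a two-finger parallel gripper is mounted at the origin on a cart in front of the work surface, level with it; the furniture and walls round the work are solid. World frame = base frame: x ahead of the robot, y to its left, z up, the work surface at z = 0. Lengths are in m, angles in rad, forces in N, time in s.
With the tool pointing down it reaches from about 0.375 to 0.825 m from the base axis. Payload 5.5 kg.
Tool frame: the origin (TCP) lies at the very end of the fingers, on their centre line; the grasp point (between the pads) lies robot.pinch_z behind it (robot.pinch_z is the distance from the TCP to the grasp point, in m); z points along the fingers, x is the direction in which the jaws open and shut, and the axes are right-handed (so a half turn about z gives the same grasp; the last joint's range is limited). The gripper opens to 85 mm and grips with 20 to 120 N. Pads are 22 mm wide; open, the fingers measure 114 mm over their backs; the gripper's body (76 mm by 85 mm) begins 54 mm behind the grasp point. The pads swing forward as they close: fully open they stand 13 mm farther back than shut.
Start: joints at [-1.192, 0.314, -0.047, 1.21, 0, 1.571], TCP at [0.222, -0.557, 0.231] pointing down, gripper open.
Joint ranges: [-2.67, 2.67], [-0.69, 1.73], [-1.03, 1.25], [-2.08, 2.16], [-1.42, 1.45], [-3.14, 3.14]. Speed limits (rad/s): [2.39, 2.39, 3.01, 3.14, 3.14, 3.14].

### API

Orientations are given as a unit quaternion [x, y, z, w].
In Python, from rig import robot gives the robot as it stands.
- The arm moves only by the shell command python3 -m handwheel 'ROWS' [FORCE]. ROWS is JSON, a list of rows, each a list of 7 numbers: the opening, from -1 (shut) to 1 (fully open), then the shift along the tool's x, y, z each as a share of 0.15 m, from -1 to 1, then the turn, a rotation vector about the tool's x, y, z each as a share of pi rad, from -1 to 1. A call has 1 to 5 rows; each row is the pose to reach, as a shift and turn from the pose commanded when the call began, along the tool's axes at that moment, turning the shorter way round; what a row does not reach only later rows make up. A row lasts 1/8 s, in which the tool goes at most 62.5 mm and 10.7 degrees, less where a joint would pass 70% of its speed; a pose out of reach is approached as far as the arm can. A call with a number of a shift or a turn outside -1 to 1 is refused whole. A call with a gripper value outside its range is refused whole. The fingers move at their own pace and stop on an object; FORCE is the grip in N (left out, the last holds). Time passes only in rows, so rows that repeat a pose let the fingers close. It gives the time, the measured TCP pose, the force and the opening at its end, in the units of the state.
- robot.state(): the state, without advancing time (a new reading comes with each control period).
- robot.read_camera(name): name is "scene" or "top"; returns a dict with "img" (480x640x3 uint8, blue, green, red), "mtx" (3x3 intrinsics, pixels), "position" and "orientation" of the camera in the world. Camera axes: x right, y up, looking along -z (the intrinsics and any distortion apply to the point x, -y, -z); pixel columns grow to the right and rows downward; lengths in m; the calibration is good to about 2 mm. A picture is of the moment at which its call begins. There is no depth.
- robot.sign_off(): hands the job in, once; it reports no verdict.
The state is a dict: "time": time; "joint_positions": joint angles; "joint_velocities": joint speeds; "joint_torque": joint torques, N m; "tcp_pos": TCP position; "ee_rot": TCP orientation; "force": force on the tool from outside, world axes, zero at the start; "moment": the same for the moment, N m; "gripper_width": opening from 0.0 (shut) to 1.0 (fully open).
Only numpy, scipy, OpenCV 4.12 (cv2) and the standard library are available. Lean on these libraries where they do the work, as an engineer would, in place of code of your own. Each camera call takes 0.05 s, during which the arm holds its last target.

### The job

Hang both grey shop bins side by side in the upper groove of the slatwall panel: tilt each one front-up to get its lip into the groove, then swing it down until it hangs level and fully seated. Put every bushing into the wide bin and every set collar into the narrow bin; when all that is in place, press the desk bell's plunger down to its stop and let it go. Leave the loupe, the flanged part and the knurled knob where they are.

Things in the scene. Friction and masses are not known exactly. Their poses are not given: they have to be found in the camera images.
- panel: Pale wood slatwall panel standing fixed on the desk, facing the robot: 300 mm wide (y), 175 mm tall, 46 mm thick, steel feet behind. Origin at the centre of its underside; x from front to back (front face at x=-22 mm), y along its two level grooves, which run the whole width, z up.
- panel_slot (a point): Middle of the lower edge of the UPPER groove's mouth, in the front face, 120 mm above the desk; axes as the panel's. The mouth is 21 mm high; the slat lips over and under it are 5 mm thick; behind them is a cavity to 36 mm from the face, 14 mm up and 22 mm down from the mouth. Bin hooks pass only tilted front-up (about 40 degrees, with 3 mm to spare), then turn down.
- wide_bin: Loose empty grey plastic shop bin 64 mm wide (y), 90 mm deep (x), 0.14 kg, standing on the desk, open on top; walls 3 mm thick, sides and back 46 mm tall, front 26 mm. Origin at the centre of its underside; x points from its low front to its back (back wall's outer face at x=+45 mm), z up. Grip it across the two side walls.
- wide_bin_hook (a point): On the wide bin: where its tongue's underside meets the back wall's outer face, mid-width; axes as the bin's. The tongue (44 mm wide, 4 mm thick) runs 11.5 mm back (x) from here and ends in an upturned lip 3 mm thick, tip 25 mm above here (z). A buffer strip low on the back wall stands 3 mm proud. Seated, this point is about 3 mm before the panel face, at the height of the mouth's lower edge.
- narrow_bin: Loose empty grey plastic shop bin 44 mm wide (y), 90 mm deep (x), 0.14 kg, standing on the desk, open on top; walls 3 mm thick, sides and back 46 mm tall, front 26 mm. Origin at the centre of its underside; x points from its low front to its back (back wall's outer face at x=+45 mm), z up. Grip it across the two side walls.
- narrow_bin_hook (a point): On the narrow bin: where its tongue's underside meets the back wall's outer face, mid-width; axes as the bin's. The tongue (30 mm wide, 4 mm thick) runs 11.5 mm back (x) from here and ends in an upturned lip 3 mm thick, tip 25 mm above here (z). A buffer strip low on the back wall stands 3 mm proud. Seated, this point is about 3 mm before the panel face, at the height of the mouth's lower edge.
- plunger_top (a point): Centre of the top of the desk bell's plunger head (22 mm across), 55 mm above the desk at rest. The bell is a steel dome on a black foot, 80 mm across, fixed on the desk.
- plunger (a joint): Travel of the bell's spring plunger straight down: 0 at rest, 0.007 m at its stop; it takes about 2 N to start and 4.5 N at the stop, and it springs back.
- loupe: Black waisted inspection loupe, 35 mm across, 40 mm tall, a bystander.
- flange_part: Grey flanged part, 58 mm across, 30 mm tall, a bystander.
- knurl_knob: Grey knurled knob, 36 mm across, 22 mm tall, a bystander.
- bushing_a: Tan bronze bushing, a short thick tube, 34 mm in diameter, 26 mm tall, standing upright with its hole upward; origin at the centre of its underside, z up when standing. May be absent (None): from 3 to 5 of the five bushings and collars are there.
- bushing_b: Tan bronze bushing, a short thick tube, 34 mm in diameter, 26 mm tall, standing upright with its hole upward; origin at the centre of its underside, z up when standing. May be absent (None): from 3 to 5 of the five bushings and collars are there.
- collar_0: Grey steel set collar, a small flat ring, 23 mm in diameter, 12 mm tall, standing upright with its hole upward; origin at the centre of its underside, z up when standing. May be absent (None): from 3 to 5 of the five bushings and collars are there.
- collar_1: Grey steel set collar, a small flat ring, 23 mm in diameter, 12 mm tall, standing upright with its hole upward; origin at the centre of its underside, z up when standing. May be absent (None): from 3 to 5 of the five bushings and collars are there.
- collar_2: Grey steel set collar, a small flat ring, 23 mm in diameter, 12 mm tall, standing upright with its hole upward; origin at the centre of its underside, z up when standing. May be absent (None): from 3 to 5 of the five bushings and collars are there.
Mind the look-alikes: they are no part of the job. Leave any purple look-alike of the wide_bin alone.

How it is judged:
On the way, in this order (a step that is already met when the one before it is completed fails the run):
1. both bins hang seated in the upper groove, every bushing is in the wide bin and every collar in the narrow bin (x of wide_bin_hook in the frame of panel_slot between -0.0065 and 0.001 m and z of wide_bin_hook in the frame of panel_slot between -0.003 and 0.003 m and y of wide_bin_hook in the frame of panel_slot between -0.13 and 0.13 m and angle between each of wide_bin, narrow_bin's own z axis and vertical below 0.1 rad and angle between the x axis of each of wide_bin, narrow_bin and the x axis of panel, either way round below 0.1 rad and x of narrow_bin_hook in the frame of panel_slot between -0.0065 and 0.001 m and z of narrow_bin_hook in the frame of panel_slot between -0.003 and 0.003 m and y of narrow_bin_hook in the frame of panel_slot between -0.13 and 0.13 m and x of bushing_a in the frame of wide_bin between -0.043 and 0.043 m and y of bushing_a in the frame of wide_bin between -0.03 and 0.03 m and z of bushing_a in the frame of wide_bin between -0.002 and 0.046 m and x of bushing_b in the frame of wide_bin between -0.043 and 0.043 m and y of bushing_b in the frame of wide_bin between -0.03 and 0.03 m and z of bushing_b in the frame of wide_bin between -0.002 and 0.046 m and x of collar_0 in the frame of narrow_bin between -0.043 and 0.043 m and y of collar_0 in the frame of narrow_bin between -0.02 and 0.02 m and z of collar_0 in the frame of narrow_bin between -0.002 and 0.046 m and x of collar_1 in the frame of narrow_bin between -0.043 and 0.043 m and y of collar_1 in the frame of narrow_bin between -0.02 and 0.02 m and z of collar_1 in the frame of narrow_bin between -0.002 and 0.046 m and x of collar_2 in the frame of narrow_bin between -0.043 and 0.043 m and y of collar_2 in the frame of narrow_bin between -0.02 and 0.02 m and z of collar_2 in the frame of narrow_bin between -0.002 and 0.046 m), for 0.3 s.
2. the bell's plunger is pressed to its stop, with the bins still hung (value of joint plunger above 0.006 m and x of wide_bin_hook in the frame of panel_slot between -0.0065 and 0.001 m and z of wide_bin_hook in the frame of panel_slot between -0.003 and 0.003 m and y of wide_bin_hook in the frame of panel_slot between -0.13 and 0.13 m and angle between each of wide_bin, narrow_bin's own z axis and vertical below 0.1 rad and angle between the x axis of each of wide_bin, narrow_bin and the x axis of panel, either way round below 0.1 rad and x of narrow_bin_hook in the frame of panel_slot between -0.0065 and 0.001 m and z of narrow_bin_hook in the frame of panel_slot between -0.003 and 0.003 m and y of narrow_bin_hook in the frame of panel_slot between -0.13 and 0.13 m), for 0.05 s.
At the end, for the whole second after the job is handed in: Bins hang in the upper groove within its width, level and square within 0.1 rad, hook point 6.5 mm before to 1 mm behind the face, within 3 mm of the mouth's lower edge in height, at rest; bushings inside the wide bin, collars inside the narrow one; plunger pressed 6 mm after that, and up again (all of step 1 and value of joint plunger below 0.0015 m and linear speed of each of wide_bin, narrow_bin below 0.02 m/s); the robot touches nothing.
It fails at once if the loupe is moved more than 3 cm (distance of loupe from where it was at the start of the episode above 0.03 m).
It fails at once if the flanged part is moved more than 3 cm (distance of flange_part from where it was at the start of the episode above 0.03 m).
It fails at once if the knurled knob is moved more than 3 cm (distance of knurl_knob from where it was at the start of the episode above 0.03 m).
Of bushing_a, bushing_b, collar_0, collar_1, collar_2 only 3 to 5 are there at a start; the rules pass over those that are not, and their reading is None.
At some moment in a run one of bushing_a, bushing_b, collar_0, collar_1, collar_2 may be knocked a few centimetres aside while the robot is not near it.
It also fails if it takes over 200 s, if anything falls off the work surface, if the arm or the gripper's body presses on something with over 40 N, if the wrist force passes 120 N, or if a joint passes its speed limit or range.

## Working session

There is one attempt and no reset: what is moved stays moved. The work goes in short steps, Python scripts to look and compute and a shell command to move; the robot and the scene stay as the last step left them, time stands still between calls to the robot, and variables do not carry over. Pictures are saved under pics/ and viewed, and the job is handed in when it is done.

```bash
ls; mkdir -p pics
python3 - <<'E'
from rig import robot
import cv2
s=robot.state()
for k,v in s.items(): print(k,v)
print(robot.pinch_z)
for n in("scene","top"):
    c=robot.read_camera(n); cv2.imwrite(f"pics/{n}0.png",c["img"]); print(n,c["mtx"],c["position"],c["orientation"],[k for k in c])
E
```

```text
pics
time 0.0
joint_positions [-1.19202395e+00  3.14236680e-01 -4.80588427e-02  1.21017838e+00
  1.54848762e-05  1.57081091e+00]
joint_velocities [-0.00073189 -0.00061286 -0.00091052  0.00013038  0.00065854 -0.00053298]
joint_torque [-7.03271689e-04 -5.39597118e+01  3.39743400e+01  1.92154746e-02
 -2.55541936e-04 -1.08495084e-05]
tcp_pos [ 0.22166614 -0.55695031  0.23043703]
ee_rot [ 8.27576467e-01 -5.61352375e-01 -6.89824149e-04 -4.77254535e-04]
force [-1.29082827 -1.28340924  0.11336684]
moment [ 0.00412856 -0.007954    0.00386884]
gripper_width 1.0019584021147165
0.0187
scene [[595.55949567   0.         318.28211982]
 [  0.         595.55949567 241.62916162]
 [  0.           0.           1.        ]] [-0.20274012  1.40833793  0.74893858] [-0.15700839  0.49375277  0.81842068 -0.2484837 ] ['img', 'mtx', 'position', 'orientation']
top [[472.7424003    0.         318.64964549]
 [  0.         472.7424003  238.55711686]
 [  0.           0.           1.        ]] [0.4542955  0.32689172 1.36225429] [ 0.01908123 -0.02094573 -0.7046082   0.70903066] ['img', 'mtx', 'position', 'orientation']
```

View pics/scene0.png

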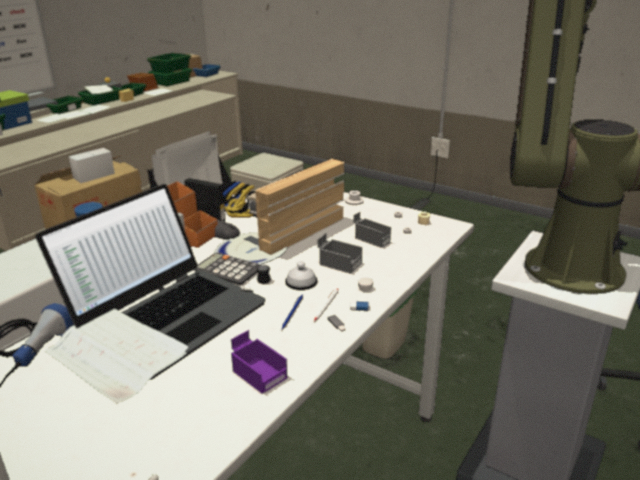

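View pics/top0.png

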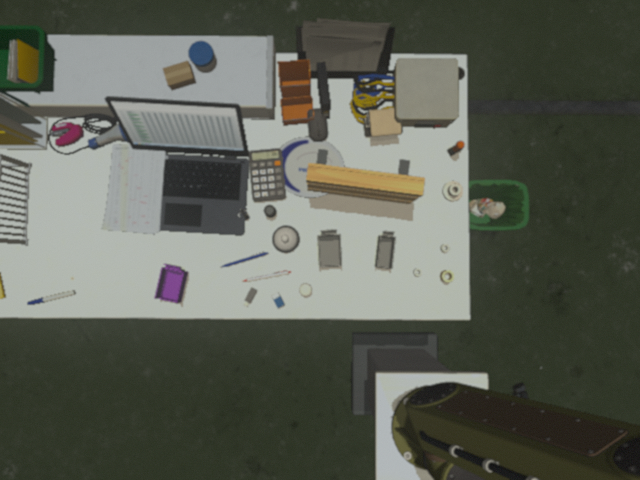

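Run:
```python
import cv2
a=cv2.imread("pics/top0.png")
cv2.imwrite("pics/t1.png",cv2.resize(a[150:310,250:480],None,fx=3.4,fy=3.4,interpolation=cv2.INTER_CUBIC))
b=cv2.imread("pics/scene0.png")
cv2.imwrite("pics/s1.png",cv2.resize(b[150:340,240:480],None,fx=3.1,fy=3.1,interpolation=cv2.INTER_CUBIC))
```

```text
(no output)
```

View pics/t1.png

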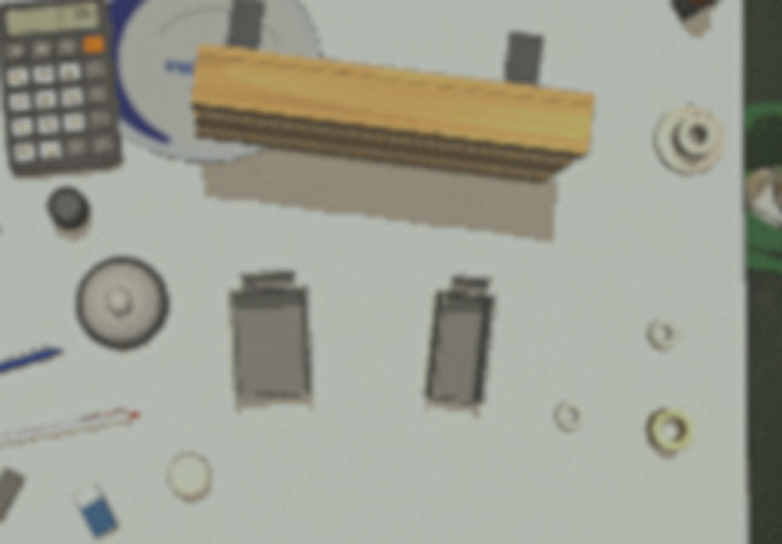

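View pics/s1.png

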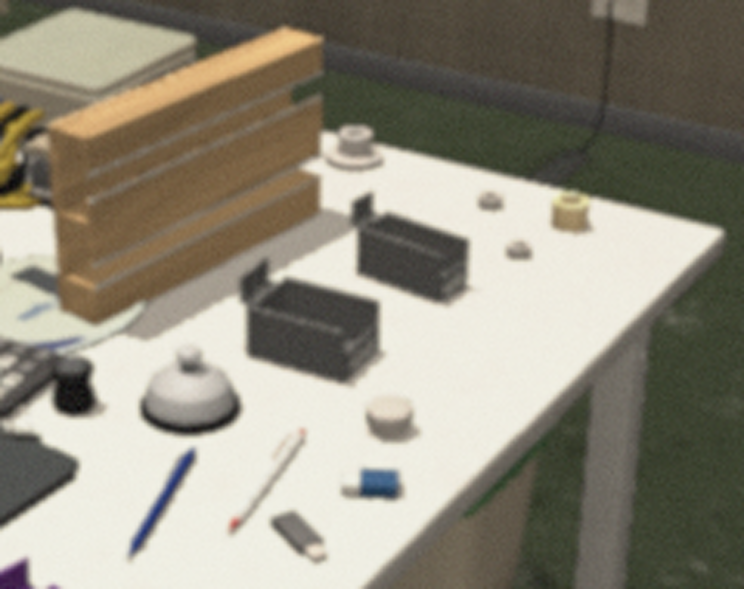

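```bash
cat > h.py <<'E'
import numpy as np, cv2
from scipy.spatial.transform import Rotation as R
from rig import robot
def cam(n):
    return robot.read_camera(n)
def ray(c,px):
    K=c["mtx"]; d=np.linalg.inv(K)@np.array([px[0],px[1],1.0])
    d=np.array([d[0],-d[1],-d[2]])
    return np.array(c["position"]),R.from_quat(c["orientation"]).apply(d)
def onz(c,px,z):
    o,d=ray(c,px); return o+d*(z-o[2])/d[2]
def proj(c,p):
    q=R.from_quat(c["orientation"]).inv().apply(np.array(p)-c["position"])
    v=c["mtx"]@np.array([q[0],-q[1],-q[2]]); return v[:2]/v[2]
def two(c1,p1,c2,p2):
    o1,d1=ray(c1,p1);o2,d2=ray(c2,p2)
    A=np.stack([d1,-d2],1); t=np.linalg.lstsq(A,o2-o1,rcond=None)[0]
    a=o1+t[0]*d1;b=o2+t[1]*d2
    return (a+b)/2,np.linalg.norm(a-b)
def tool(xdir,zdir):
    z=np.array(zdir,float);z/=np.linalg.norm(z)
    x=np.array(xdir,float);x-=z*(x@z);x/=np.linalg.norm(x)
    return R.from_matrix(np.stack([x,np.cross(z,x),z],1))
def rel(p,Rt):
    s=robot.state(); R0=R.from_quat(s["ee_rot"])
    sh=R0.inv().apply(np.array(p)-s["tcp_pos"])/0.15
    rv=(R0.inv()*Rt).as_rotvec()/np.pi
    print("shift",np.round(sh,3),"turn",np.round(rv,3),"deg",round(np.linalg.norm(rv)*180,1))
E
python3 - <<'E'
from h import *
c=cam("top")
f=lambda u,v:(u/3.4+250,v/3.4+150)
for n,p,z in [("pBL",(200,45),.175),("pFL",(192,103),.175),("pBR",(594,95),.175),("pFR",(588,155),.175),
 ("wBL",(231,290),.046),("wBR",(308,288),.046),("wFL",(236,404),.026),("wFR",(311,402),.026),("wlipL",(242,274),.065),("wlipR",(295,271),.065),
 ("nBL",(436,292),.046),("nBR",(494,295),.046),("nFL",(426,402),.026),("nFR",(484,404),.026),("nlL",(452,277),.065),("nlR",(490,279),.065),
 ("bell",(119,300),.055),("bush",(669,430),.026),("col1",(567,416),.012),("col2",(661,334),.012),("flange",(697,135),.03),("knob",(190,475),.022),("loupe",(68,208),.04)]:
    print(n,np.round(onz(c,f(*p),z)[:2],4))
E
```

```text
pBL [0.7129 0.3501]
pFL [0.6692 0.3557]
pBR [0.6772 0.056 ]
pFR [0.6322 0.0608]
wBL [0.538  0.3257]
wBR [0.5401 0.2625]
wFL [0.4445 0.3209]
wFR [0.4466 0.2587]
wlipL [0.5498 0.3169]
wlipR [0.5525 0.274 ]
nBL [0.5374 0.1574]
nBR [0.5353 0.1098]
nFL [0.4472 0.1632]
nFR [0.4458 0.1151]
nlL [0.5485 0.1469]
nlR [0.5471 0.1161]
bell [0.5287 0.4169]
bush [ 0.4252 -0.0384]
col1 [0.4361 0.0433]
col2 [ 0.5054 -0.0362]
flange [ 0.6713 -0.063 ]
knob [0.3855 0.3587]
loupe [0.6054 0.4608]
```

Run:
```python
import cv2
a=cv2.imread("pics/top0.png")
cv2.imwrite("pics/t2.png",cv2.resize(a[220:280,310:410],None,fx=8,fy=8,interpolation=cv2.INTER_CUBIC))
b=cv2.imread("pics/scene0.png")
cv2.imwrite("pics/s2.png",cv2.resize(b[205:280,310:400],None,fx=8,fy=8,interpolation=cv2.INTER_CUBIC))
```

```text
(no output)
```

View pics/t2.png

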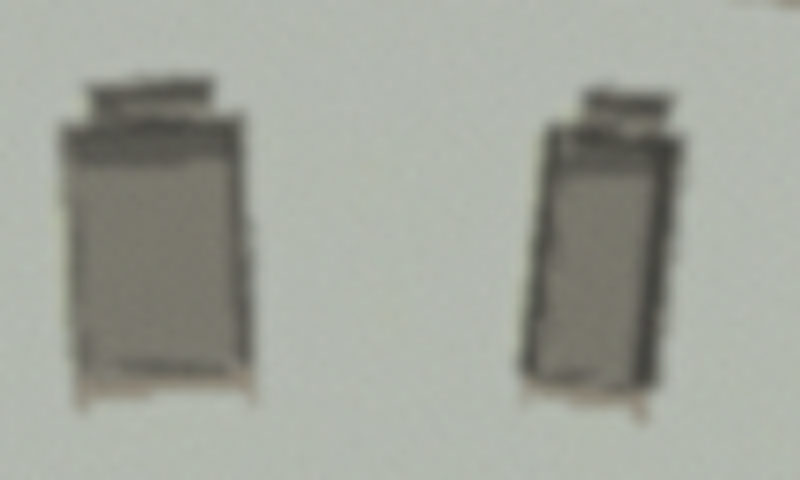

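View pics/s2.png

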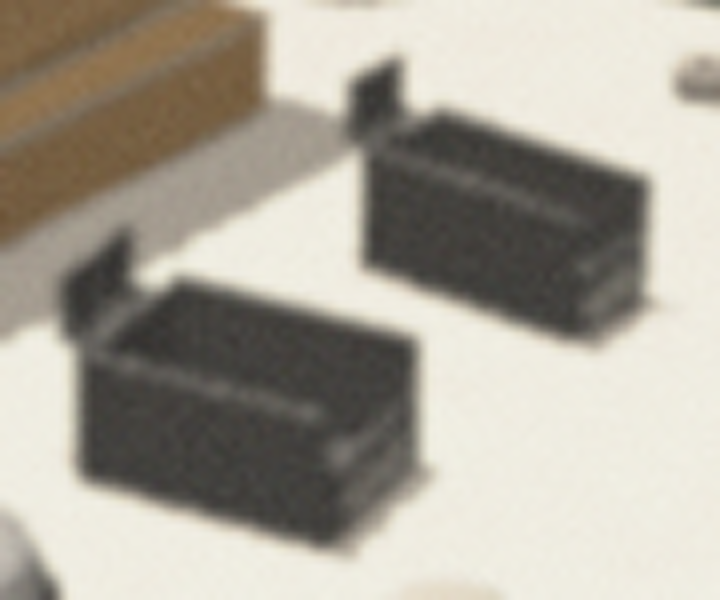

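Run:
```python
from h import *
a=cam("top");b=cam("scene")
T=lambda u,v:(u/8+310,v/8+220)
S=lambda u,v:(u/8+310,v/8+205)
for n,t,s in [("wlip+",(87,82),(63,275)),("wlip-",(213,78),(130,230)),("nlip+",(586,90),(350,82)),("nlip-",(675,95),(400,58)),
 ("wB+",(62,124),(80,355)),("wB-",(242,120),(180,275)),("nB+",(550,127),(365,150)),("nB-",(683,138),(440,108))]:
    p,e=two(a,T(*t),b,S(*s)); print(n,np.round(p,4),round(e,4))
f=lambda u,v:(u/3.4+250,v/3.4+150)
g=lambda u,v:(u/3.1+240,v/3.1+150)
for n,t,s in [("bell",(119,300),(189,350)),("bush",(669,430),(571,198)),("pFL",(192,103),(58,133)),("pFR",(588,155),(322,40)),("pBR",(594,95),(284,28))]:
    p,e=two(a,f(*t),b,g(*s)); print(n,np.round(p,4),round(e,4))
```

```text
wlip+ [0.5502 0.3172 0.0627] 0.0018
wlip- [0.5527 0.2741 0.0594] 0.0003
nlip+ [0.5488 0.1454 0.0621] 0.0011
nlip- [0.5475 0.1142 0.0593] 0.0011
wB+ [0.5374 0.326  0.0419] 0.0007
wB- [0.5398 0.2635 0.0422] 0.0008
nB+ [0.5369 0.1552 0.0436] 0.0017
nB- [0.534  0.1087 0.0415] 0.0005
bell [0.5293 0.4175 0.0491] 0.0007
bush [ 0.4244 -0.039   0.0253] 0.0017
pFL [0.6791 0.3628 0.174 ] 0.0237
pFR [0.6336 0.0598 0.1692] 0.0012
pBR [0.6782 0.0551 0.1707] 0.0004
```

```bash
cat > path.py <<'E'
import numpy as np, heapq
def rect(x0,x1,z0,z1,n=.5):
    xs=np.arange(x0,x1+1e-9,n);zs=np.arange(z0,z1+1e-9,n)
    g=np.array([(x,z) for x in xs for z in zs]);return g
hook=np.vstack([rect(0,11.5,0,4),rect(8.5,11.5,0,25),rect(-3,0,-40,6,1),rect(0,3,-40,-32,1)])
solids=[(0,5,-22,0),(0,5,21,35),(0,46,-60,-22),(0,46,35,55),(36,46,-60,60)]
xs=np.arange(-30,2.01,.5);zs=np.arange(-8,25,.5);ph=np.arange(0,52,2)
C=np.full((len(xs),len(zs),len(ph)),-9.)
def sd(P):
    out=np.full(P.shape[:-1],1e3)
    for a,b,c,d in solids:
        dx=np.maximum(a-P[...,0],P[...,0]-b);dz=np.maximum(c-P[...,1],P[...,1]-d)
        s=np.where((dx<0)&(dz<0),np.maximum(dx,dz),np.hypot(np.maximum(dx,0),np.maximum(dz,0)))
        out=np.minimum(out,s)
    return out
for k,f in enumerate(np.radians(ph)):
    Q=np.stack([hook[:,0]*np.cos(f)+hook[:,1]*np.sin(f),-hook[:,0]*np.sin(f)+hook[:,1]*np.cos(f)],1)
    for i,x in enumerate(xs):
        P=Q[None]+np.stack([np.full(len(zs),x),zs],1)[:,None]
        C[i,:,k]=sd(P).min(1)
def near(x,z,p):return(np.argmin(abs(xs-x)),np.argmin(abs(zs-z)),np.argmin(abs(ph-p)))
for lo in (2.,1.75,1.5,1.25,1.,.75,.5,.25):
    g=near(-2.5,1,0); 
    import itertools
    D={};H=[(0,near(-29,0,40),None)];
    while H:
        d,u,p=heapq.heappop(H)
        if u in D: continue
        D[u]=p
        if u==g:break
        for dd in itertools.product((-1,0,1),repeat=3):
            v=tuple(np.add(u,dd))
            if any(a<0 or a>=n for a,n in zip(v,C.shape)) or v in D: continue
            end=sum(abs(np.subtract(v,g)))<6
            if C[v]<(.4 if end else lo): continue
            heapq.heappush(H,(d+np.linalg.norm(dd)+ (2/max(C[v],.2)),v,u))
    if g in D:
        L=[];u=g
        while u is not None: L.append(u);u=D[u]
        print(lo,len(L))
        for u in L[::-1]: print(xs[u[0]],zs[u[1]],ph[u[2]],round(C[u],2))
        break
E
python3 path.py
cat >> path.py <<'E'
print(C[near(-29,0,40)],C[g],len(D))
for k in range(len(ph)):
    sub=[u for u in D if u[2]==k]
    if sub: 
        m=max(sub,key=lambda u:u[0]); print(ph[k],len(sub),xs[m[0]],zs[m[1]], C[:,:,k].max(1)[[near(x,0,0)[0] for x in (-14,-10,-8,-6,-5,-4,-3)]].round(1))
E
python3 path.py
```

```text
9.730188429831635 -0.5 53600
0 2442 -12.0 0.0 [ 2.5 -1.5 -2.  -2.  -1.5 -0.5  0. ]
2 2383 -2.5 7.5 [ 2.3 -1.5 -2.2 -1.7 -0.7  0.2  1.1]
4 2383 -1.5 8.5 [ 2.1 -1.5 -2.2 -0.9 -0.1  0.9  1.8]
6 2346 0.0 9.0 [ 1.9 -1.5 -2.  -0.3  0.5  1.5  2.4]
8 2281 1.0 10.5 [ 1.7 -1.6 -1.3  0.3  1.1  2.   2.9]
10 2264 1.5 11.0 [ 1.6 -1.5 -0.7  0.8  1.7  2.5  3.4]
12 2194 2.0 11.5 [ 1.5 -1.5 -0.3  1.3  2.2  3.   3.8]
14 2180 2.0 11.5 [ 1.4 -1.2  0.2  1.7  2.5  3.4  4.2]
16 2116 2.0 10.5 [ 1.3 -0.7  0.7  2.2  3.   3.8  4.5]
18 2102 2.0 10.5 [ 1.4 -0.3  1.1  2.5  3.3  4.1  4.9]
20 2037 2.0 10.0 [1.3 0.1 1.6 3.  3.7 4.4 5.3]
22 2014 2.0 10.0 [1.3 0.6 1.9 3.2 3.9 4.7 5.4]
24 2009 2.0 10.0 [1.3 0.9 2.3 3.5 4.2 5.  5.4]
26 1970 2.0 10.0 [1.3 1.4 2.5 3.9 4.5 5.1 5.2]
28 1958 2.0 10.0 [1.4 1.6 2.9 4.1 4.6 5.2 5.1]
30 1955 2.0 10.0 [1.6 2.  3.2 4.3 4.8 4.8 4.7]
32 1950 2.0 10.0 [2.  2.4 3.4 4.5 4.9 4.6 4.5]
34 1928 2.0 10.0 [2.3 2.6 3.6 4.7 4.7 4.5 4.3]
36 1924 2.0 10.0 [2.5 2.8 3.9 4.8 4.6 4.3 4. ]
38 1913 2.0 10.5 [2.9 3.1 4.1 4.8 4.4 4.  3.8]
40 1895 2.0 10.5 [3.3 3.4 4.3 4.6 4.1 3.8 3.7]
42 1881 2.0 10.5 [3.6 3.7 4.5 4.3 4.  3.8 3.3]
44 1891 2.0 11.0 [3.9 4.  4.7 4.3 4.  3.5 3.3]
46 1863 2.0 11.0 [4.3 4.2 4.9 4.2 3.7 3.2 3.2]
48 1860 2.0 11.0 [4.6 4.6 5.  4.  3.5 3.2 3. ]
50 1861 2.0 11.0 [4.8 4.9 4.7 3.7 3.3 3.1 2.9]
```

```bash
sed -i 's/near(-2.5,1,0)/near(-3,1,0)/; s/(.4 if end/(-.01 if end/; s/^for lo in.*/for lo in (3.,2.5,2.,1.5,1.,.75,.5,.25):/; /^print(C\[near/,$d' path.py; python3 path.py
```

```text
2.0 57
-29.0 0.0 40 9.73
-28.5 0.0 40 9.41
-28.0 0.0 40 9.1
-27.5 0.0 40 8.81
-27.0 0.0 40 8.54
-26.5 0.0 40 8.3
-26.0 0.0 40 8.07
-25.5 0.0 40 7.87
-25.0 0.0 40 7.65
-24.5 0.0 40 7.27
-24.0 0.5 40 6.96
-23.5 0.5 40 6.83
-23.0 0.5 40 6.44
-22.5 1.0 40 6.31
-22.0 1.0 40 6.0
-21.5 1.5 40 5.81
-21.0 1.5 40 5.55
-20.5 2.0 40 5.31
-20.0 2.0 40 5.11
-19.5 2.5 40 4.81
-19.0 2.5 40 4.67
-18.5 3.0 40 4.31
-18.0 3.0 40 4.22
-17.5 3.0 40 3.83
-17.0 3.5 40 3.78
-16.5 4.0 40 3.48
-16.0 4.5 40 3.23
-15.5 5.0 40 3.11
-15.0 5.5 40 3.15
-14.5 6.0 40 3.2
-14.0 6.5 40 3.27
-13.5 7.0 40 3.33
-13.0 7.5 40 3.28
-12.5 7.5 40 2.9
-12.0 8.0 38 2.88
-11.5 8.0 36 2.51
-11.0 8.0 34 2.15
-10.5 8.0 32 2.05
-10.0 8.0 30 2.02
-9.5 8.0 30 2.25
-9.0 8.0 30 2.25
-8.5 8.0 28 2.6
-8.0 8.0 26 2.52
-7.5 7.5 24 2.57
-7.0 7.0 22 2.62
-6.5 6.5 20 2.57
-6.0 6.0 18 2.45
-5.5 5.5 16 2.4
-5.0 5.0 14 2.43
-4.5 4.5 12 2.44
-4.0 4.0 10 2.38
-3.5 3.5 8 2.28
-3.0 3.0 6 2.16
-3.0 2.5 4 1.81
-3.0 2.0 4 1.44
-3.0 1.5 2 1.12
-3.0 1.0 0 0.0
```

Run:
```python
from h import *
c=cam("top");im=c["img"]
hsv=cv2.cvtColor(im,cv2.COLOR_BGR2HSV)
m=cv2.inRange(hsv,(10,90,150),(25,255,255))[150:230,290:440]
n,l,st,_=cv2.connectedComponentsWithStats(m)
k=1+np.argmax(st[1:,4]); print(st[k])
m=(l==k).astype(np.uint8)*255
fr=[];bk=[]
for u in range(st[k][0]+6,st[k][0]+st[k][2]-8):
    r=np.where(m[:,u])[0]
    fr.append((u+290,r.max()+150.5)); bk.append((u+290,r.min()+149.5))
for nm,pp in(("front",fr),("back",bk)):
    P=np.array([onz(c,p,.175)[:2] for p in pp])
    a=np.polyfit(P[:,1],P[:,0],1)
    res=P[:,0]-np.polyval(a,P[:,1]); ok=abs(res)<.003
    a=np.polyfit(P[ok,1],P[ok,0],1); print(nm,a,np.degrees(np.arctan(a[0])),"x at y=.208",np.polyval(a,.208),res.std())
print("ends",onz(c,(290+st[k][0],0),.175)[1])
r=cv2.minAreaRect(np.argwhere(m)[:,::-1].astype(np.float32)); 
for p in cv2.boxPoints(r): print(np.round(onz(c,p+[290,150],.175)[:2],4))
b=cam("scene")
for y in (.3557,.0608):
    x=.643+.1245*(y-.15)
    print("scene proj",y,x,proj(b,(x,y,.175)),proj(b,(x,y,0)))
```

```text
[  17   13  117   32 1971]
front [0.12448693 0.62715684] 7.0960698771356 x at y=.208 0.6530501168495373 0.0007282206634446329
back [0.12401304 0.67089481] 7.069331196499968 x at y=.208 0.6966895248278698 0.000862915894395053
ends 0.3579538408701698
[0.6715 0.3562]
[0.7152 0.3509]
[0.6788 0.0577]
[0.6351 0.0636]
scene proj 0.3557 0.66860965 [268.61378429 193.05633973] [271.98510538 255.05859186]
scene proj 0.0608 0.6318946 [344.4252116  161.15675584] [343.90648016 217.66106472]
```

```bash
cat >> h.py <<'E'
TH=np.radians(-7.08)
SLOT=np.array([.6521,.2099,.120])
PX=np.array([np.cos(TH),np.sin(TH),0]);PY=np.array([-np.sin(TH),np.cos(TH),0]);PZ=np.array([0,0,1.])
def yaw(d): 
    t=np.radians(d); return np.array([np.cos(t),np.sin(t),0]),np.array([-np.sin(t),np.cos(t),0])
def graspR(yawdeg,lean):  # lean deg: hand leans toward robot
    X,Y=yaw(yawdeg); a=np.radians(lean)
    return tool(Y, np.sin(a)*X-np.cos(a)*PZ)
E
python3 -c "
from h import *
rel((.40,-.30,.25),graspR(2.3,0))
rel((.45,-.20,.25),graspR(2.3,0))"
```

```text
shift [-1.155 -1.738 -0.125] turn [-0.     0.    -0.892] deg 160.6
shift [-1.651 -2.294 -0.125] turn [-0.     0.    -0.892] deg 160.6
```

```bash
python3 -m handwheel '[[1,-0.2,-0.35,-0.1,0,0,-0.05],[1,-0.5,-0.8,-0.1,0,0,-0.11],[1,-0.75,-1,-0.1,0,0,-0.17],[1,-0.9,-1,-0.1,0,0,-0.23],[1,-1,-1,-0.1,0,0,-0.28]]'; python3 -c "
from h import *
rel((.45,-.10,.25),graspR(2.3,0))"
```

```text
time: 0.98
tcp_pos: [0.3059, -0.361, 0.2465]
ee_rot: [0.988, -0.152, 0.0, 0.0]
force: [0.3, 0.0, -0.4]
gripper_width: 1.002
shift [ 0.394 -1.948 -0.024] turn [ 0.   -0.   -0.61] deg 109.8
```

```bash
python3 -m handwheel '[[1,0.1,-0.4,0,0,0,-0.05],[1,0.2,-0.8,0,0,0,-0.1],[1,0.3,-1,0,0,0,-0.16],[1,0.3,-1,0,0,0,-0.22],[1,0.3,-1,0,0,0,-0.28]]'; python3 -c "
from h import *
rel((.45,.10,.25),graspR(2.3,0))"
```

```text
time: 1.6
tcp_pos: [0.395, -0.2331, 0.2464]
ee_rot: [0.959, 0.282, 0.0, 0.0]
force: [0.1, -0.4, 0.1]
gripper_width: 0.999
shift [ 1.51  -1.669 -0.025] turn [ 0.     0.    -0.331] deg 59.5
```

```bash
python3 -m handwheel '[[1,0.35,-0.4,0,0,0,-0.05],[1,0.65,-0.8,0,0,0,-0.1],[1,0.9,-1,0,0,0,-0.16],[1,0.9,-1,0,0,0,-0.22],[1,0.9,-1,0,0,0,-0.28]]'; python3 -c "
from h import *
rel((.44,.292,.20),graspR(2.3,30))"
```

```text
time: 2.22
tcp_pos: [0.4288, -0.0332, 0.2464]
ee_rot: [0.748, 0.663, 0.0, 0.0]
force: [1.0, -0.1, 0.5]
gripper_width: 0.999
shift [ 2.161 -0.186  0.31 ] turn [-0.166  0.013 -0.05 ] deg 31.3
```

```bash
python3 -m handwheel '[[1,0.4,0,0.05,-0.05,0,-0.02],[1,0.8,0,0.1,-0.1,0.01,-0.03],[1,1,0,0.1,-0.166,0.013,-0.05],[1,1,0,0.1,-0.166,0.013,-0.05]]'; python3 -m handwheel '[[1,0.4,0,0,0,0,0],[1,0.8,0,0,0,0,0],[1,1,0,0,0,0,0]]'
python3 - <<'E'
from h import *
X,Y=yaw(2.3)
c=np.array([.494,.292,0]); g=c+0*X+.030*PZ
Rt=graspR(2.3,35); z=Rt.as_matrix()[:,2]
for back in (.08,0):
    t=g+z*(.0187-back); print(t); rel(t,Rt)
print(robot.state()["tcp_pos"],robot.state()["joint_positions"])
cv2.imwrite("pics/a.png",cam("top")["img"])
E
```

```text
time: 2.72
tcp_pos: [0.4445, 0.1153, 0.2291]
ee_rot: [0.67, 0.696, 0.185, 0.18]
force: [-0.9, -0.7, -0.1]
gripper_width: 0.998
time: 3.1
tcp_pos: [0.4445, 0.2665, 0.2324]
ee_rot: [0.672, 0.694, 0.186, 0.18]
force: [-0.3, 0.1, -0.2]
gripper_width: 1.0
[0.45886809 0.29058896 0.08021402]
shift [ 0.158 -0.42   0.929] turn [-0.028  0.002 -0.002] deg 5.0
[0.50471724 0.29243045 0.01468186]
shift [ 0.161 -0.373  1.46 ] turn [-0.028  0.002 -0.002] deg 5.0
[0.44451577 0.26651034 0.23240932] [ 0.75245546 -0.17209277 -0.69965043  0.63464381 -0.33644414  0.65081002]
```

View pics/a.png

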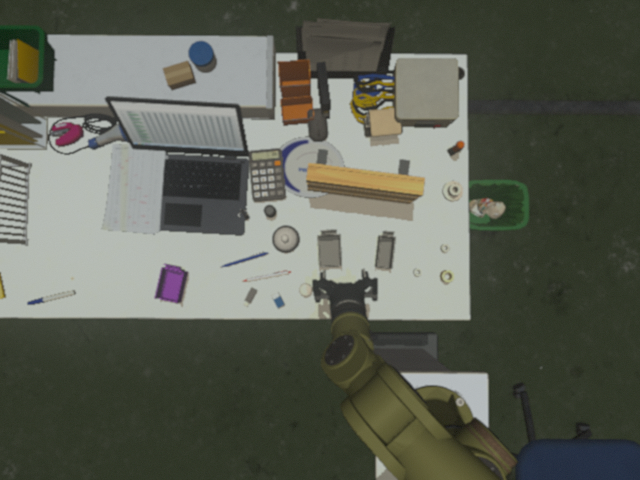

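```bash
python3 -m handwheel '[[1,0.16,-0.42,0.4,-0.028,0.002,-0.002],[1,0.16,-0.42,0.8,-0.028,0.002,-0.002],[1,0.16,-0.42,0.93,-0.028,0.002,-0.002],[1,0.16,-0.42,0.93,-0.028,0.002,-0.002]]';  python3 - <<'E'
from h import *
X,Y=yaw(2.3)
c=np.array([.494,.292,0]); g=c+.030*PZ
Rt=graspR(2.3,35); z=Rt.as_matrix()[:,2]
rel(g+z*.0187,Rt)
a=cam("top")["img"][200:300,270:400];b=cam("scene")["img"][190:300,270:420]
cv2.imwrite("pics/b.png",cv2.resize(a,None,fx=5,fy=5,interpolation=2));cv2.imwrite("pics/b2.png",cv2.resize(b,None,fx=5,fy=5,interpolation=2))
E
```

```text
time: 3.65
tcp_pos: [0.4576, 0.2861, 0.076]
ee_rot: [0.662, 0.688, 0.214, 0.208]
force: [-0.2, 1.6, -1.3]
gripper_width: 1.001
shift [0.032 0.027 0.516] turn [-0.002  0.001 -0.   ] deg 0.4
```

View pics/b.png

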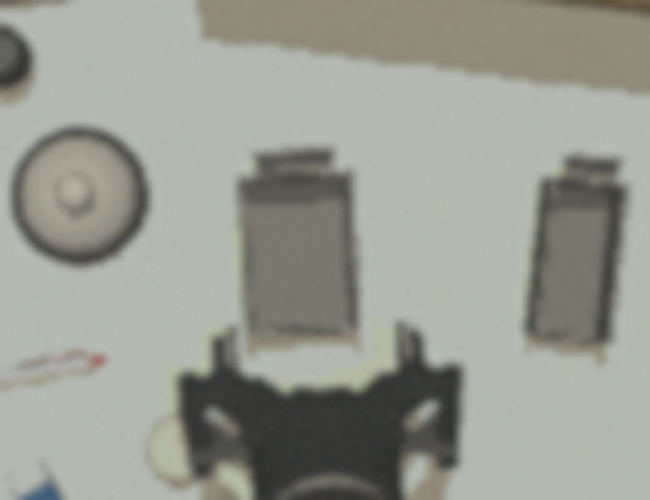

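View pics/b2.png

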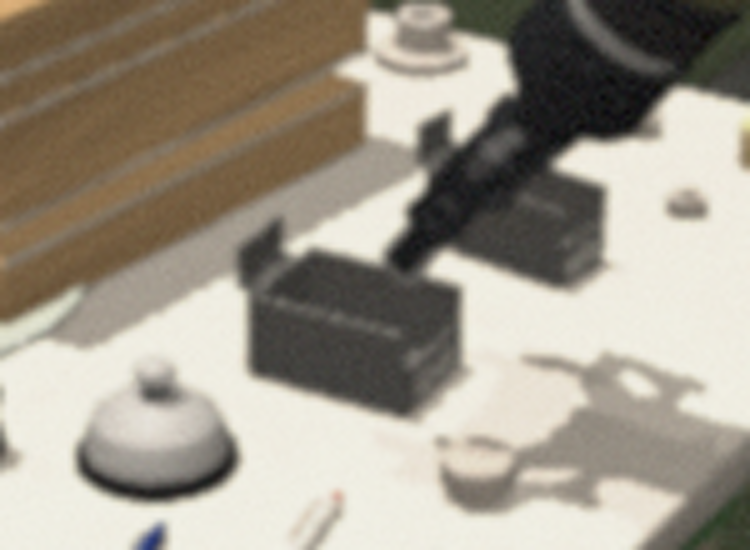

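Run:
```python
from h import *
c=cam("top"); f=lambda u,v:(u/5+270,v/5+200)
print(onz(c,f(225,330),.086),onz(c,f(402,325),.086))
print(onz(c,f(243,260),.046),onz(c,f(355,260),.046),onz(c,f(240,178),.046),onz(c,f(353,175),.046),onz(c,f(245,338),.046),onz(c,f(357,338),.046))
```

```text
[0.45249645 0.33312712 0.086     ] [0.45577701 0.23771043 0.086     ]
[0.49141562 0.32355687 0.046     ] [0.49180587 0.26118156 0.046     ] [0.53715586 0.32551358 0.046     ] [0.53923401 0.26246394 0.046     ] [0.44806969 0.32217719 0.046     ] [0.44845345 0.25991779 0.046     ]
```

```bash
python3 -m handwheel '[[1,0.034,0.027,0,-0.002,0,0],[1,0.034,0.027,0.25,-0.002,0,0],[1,0.034,0.027,0.516,-0.002,0,0],[1,0.034,0.027,0.516,-0.002,0,0]]' 40;  python3 -m handwheel '[[0.4,0,0,0,0,0,0],[0.2,0,0,0,0,0,0],[0,0,0,0,0,0,0],[-0.5,0,0,0,0,0,0],[-1,0,0,0,0,0,0]]' 50
python3 - <<'E'
from h import *
s=robot.state();print(s["tcp_pos"],s["gripper_width"],s["force"])
E
```

```text
time: 4.3
tcp_pos: [0.5055, 0.2949, 0.0168]
ee_rot: [0.661, 0.687, 0.218, 0.21]
force: [-0.1, -0.6, -1.0]
gripper_width: 0.998
time: 4.92
tcp_pos: [0.5054, 0.296, 0.0196]
ee_rot: [0.66, 0.687, 0.22, 0.21]
force: [-6.9, -1.0, 8.8]
gripper_width: 0.741
[0.50535064 0.29601057 0.0195716 ] 0.740557568012523 [-6.90579384 -1.0188547   8.84272185]
```

```bash
cat >> h.py <<'E'
import json
def save_grasp(center,yawdeg,fn):
    s=robot.state();Rt=R.from_quat(s["ee_rot"])
    X,Y=yaw(yawdeg); Rb=R.from_matrix(np.stack([X,Y,PZ],1))
    t=Rt.inv().apply(np.array(center)-s["tcp_pos"]); q=(Rt.inv()*Rb).as_quat()
    json.dump([t.tolist(),q.tolist()],open(fn,"w"))
    print("bin in tool",np.round(t,4),(Rt.inv()*Rb).as_rotvec()*180/np.pi)
HZ=.040
def binpose(fn):
    t,q=json.load(open(fn)); s=robot.state();Rt=R.from_quat(s["ee_rot"])
    return np.array(s["tcp_pos"])+Rt.apply(t),Rt*R.from_quat(q)
def hookpf(fn):
    c,Rb=binpose(fn); H=c+Rb.apply([.045,0,HZ]); d=H-SLOT; x=Rb.as_matrix()
    print("hook mm",np.round([d@PX*1e3,d@PY*1e3,d[2]*1e3],1),"tilt",round(np.degrees(np.arcsin(-x[2,0])),1),"yaw err",round(np.degrees(np.arctan2(x[1,0],x[0,0])-TH),1),"roll",round(np.degrees(x[2,1]),1))
def goal(fn,hx,hy,hz,phi): # mm, deg
    t,q=json.load(open(fn)); 
    f=np.radians(phi)
    xb=np.cos(f)*PX-np.sin(f)*PZ; zb=np.sin(f)*PX+np.cos(f)*PZ
    Rb=R.from_matrix(np.stack([xb,PY,zb],1))
    H=SLOT+(hx*PX+hy*PY+hz*PZ)/1e3; c=H-Rb.apply([.045,0,HZ])
    Rt=Rb*R.from_quat(q).inv(); p=c-Rt.apply(t)
    print("tcp",np.round(p,4)); rel(p,Rt)
E
python3 - <<'E'
from h import *
s=robot.state();M=R.from_quat(s["ee_rot"]).as_matrix();print(M.round(3))
save_grasp((.494,.2945,0),np.degrees(np.arctan2(-M[0,0],M[1,0])),"w.json")
c=cam("top");cv2.imwrite("pics/c.png",cv2.resize(c["img"][200:300,270:400],None,fx=5,fy=5,interpolation=2))
c=cam("scene");cv2.imwrite("pics/c2.png",cv2.resize(c["img"][190:300,270:420],None,fx=5,fy=5,interpolation=2))
E
```

```text
[[-0.04   0.814  0.58 ]
 [ 0.999  0.031  0.025]
 [ 0.002  0.58  -0.814]]
bin in tool [-0.0011 -0.0206  0.0093] [-107.06045218 -106.9879377   -34.34592342]
```

View pics/c.png

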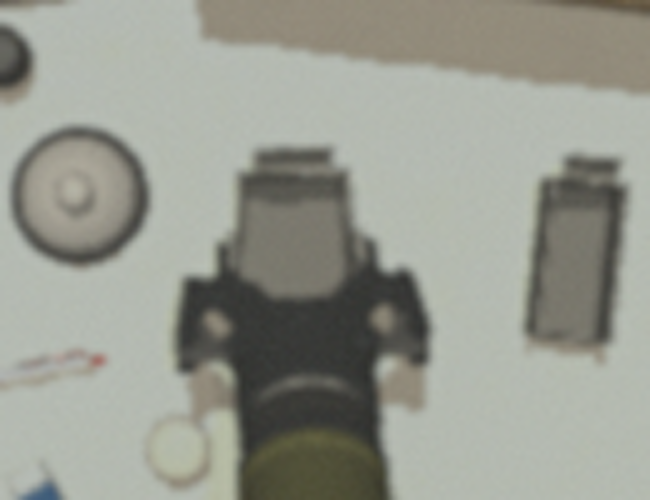

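View pics/c2.png

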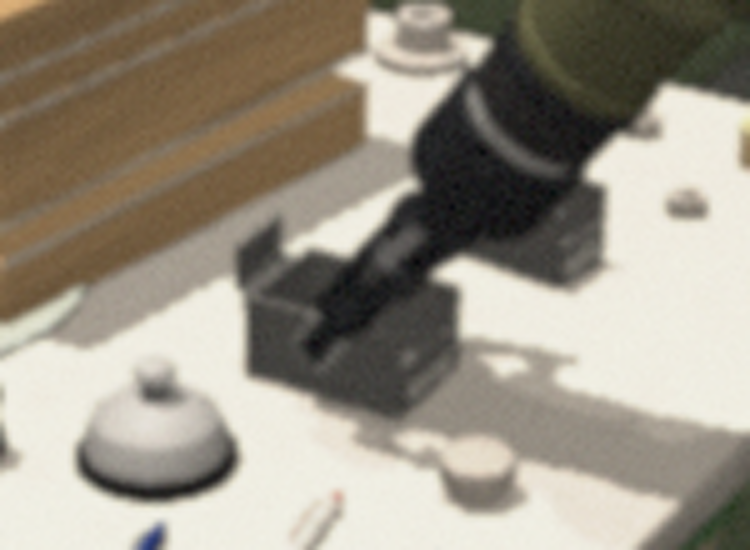

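```bash
python3 -m handwheel '[[-1,0,0.12,-0.16,0,0,0],[-1,0,0.3,-0.42,0,0,0],[-1,0,0.387,-0.543,0,0,0],[-1,0,0.387,-0.543,0,0,0]]' 60
python3 - <<'E'
from h import *
hookpf("w.json"); goal("w.json",-60,55,-5,40)
c=cam("top");cv2.imwrite("pics/d.png",cv2.resize(c["img"][180:300,270:400],None,fx=5,fy=5,interpolation=2))
c=cam("scene");cv2.imwrite("pics/d2.png",cv2.resize(c["img"][150:280,240:400],None,fx=5,fy=4.5,interpolation=2))
print(robot.state()["gripper_width"],robot.state()["force"])
E
```

```text
time: 5.52
tcp_pos: [0.5064, 0.2966, 0.1209]
ee_rot: [0.66, 0.686, 0.222, 0.21]
force: [0.3, 0.0, -1.3]
gripper_width: 0.735
hook mm [-122.    72.4   21.4] tilt -0.1 yaw err 9.4 roll 0.1
tcp [0.5609 0.2777 0.1209]
shift [-0.14   0.292  0.207] turn [ 0.222 -0.015  0.051] deg 41.1
0.7357046365358173 [ 0.28246121  0.2111409  -2.04087849]
```

View pics/d2.png

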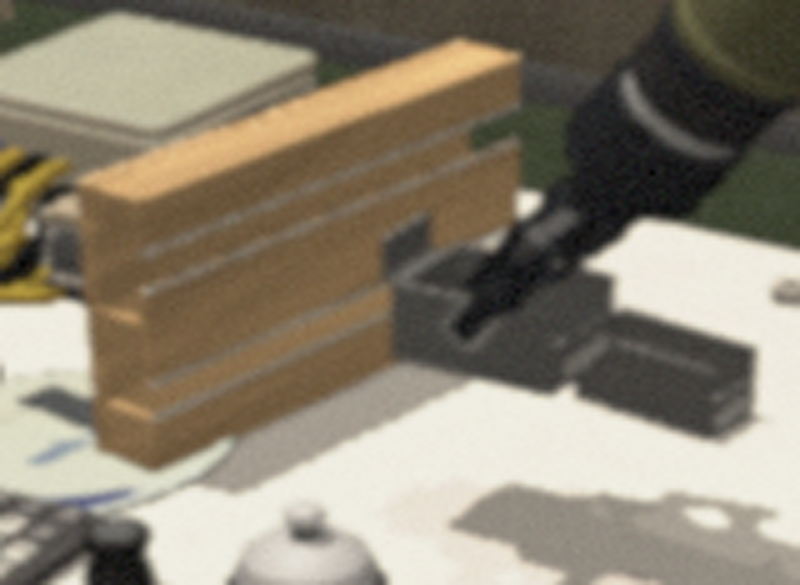

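```bash
python3 -m handwheel '[[-1,-0.03,0.06,0.04,0.055,-0.004,0.012],[-1,-0.07,0.14,0.1,0.11,-0.007,0.025],[-1,-0.11,0.22,0.16,0.165,-0.011,0.038],[-1,-0.14,0.292,0.207,0.222,-0.015,0.051],[-1,-0.14,0.292,0.207,0.222,-0.015,0.051]]' 60
python3 - <<'E'
from h import *
hookpf("w.json"); goal("w.json",-29,55,0,40)
c=cam("top");cv2.imwrite("pics/e.png",cv2.resize(c["img"][160:280,290:430],None,fx=5,fy=5,interpolation=2))
c=cam("scene");cv2.imwrite("pics/e2.png",cv2.resize(c["img"][150:280,240:400],None,fx=5,fy=4.5,interpolation=2))
print(robot.state()["gripper_width"],robot.state()["force"])
E
```

```text
time: 6.25
tcp_pos: [0.5623, 0.2748, 0.1117]
ee_rot: [0.75, 0.66, -0.032, -0.031]
force: [-0.3, 0.1, -2.1]
gripper_width: 0.739
hook mm [-58.3  52.1 -14.6] tilt 40.6 yaw err -0.6 roll -0.5
tcp [0.5917 0.2739 0.1259]
shift [ 0.018  0.185 -0.112] turn [-0.003  0.003 -0.001] deg 0.8
0.740325769184296 [ 0.07978412  1.15343916 -1.88304219]
```

View pics/e.png

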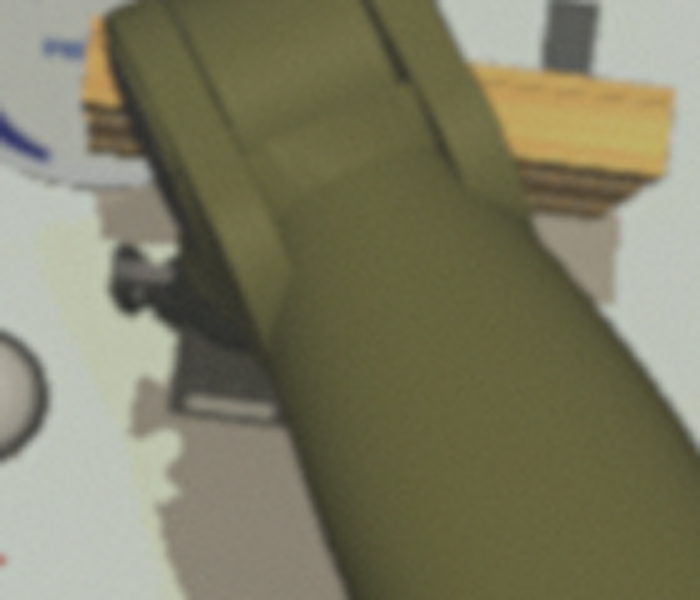

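View pics/e2.png

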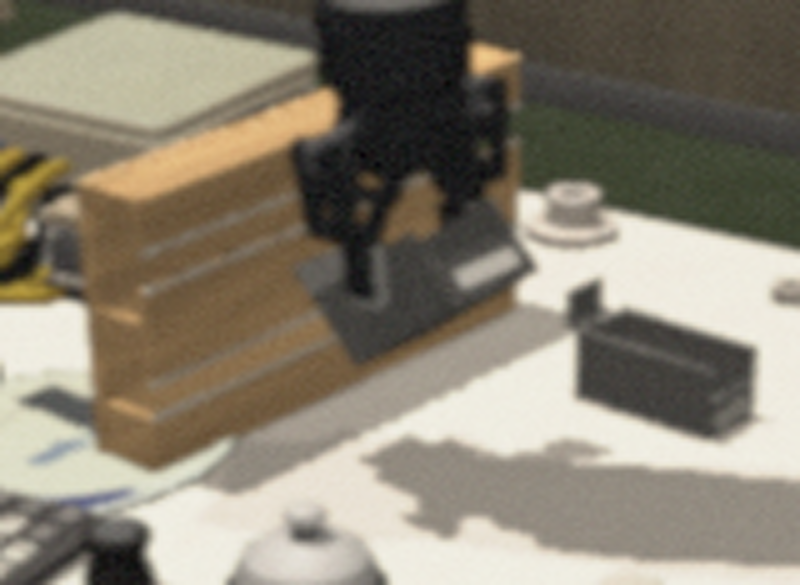

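```bash
python3 -m handwheel '[[-1,0.01,0.09,-0.06,-0.003,0.003,0],[-1,0.018,0.185,-0.112,-0.003,0.003,0],[-1,0.018,0.185,-0.112,-0.003,0.003,0]]' 60
python3 - <<'E'
from h import *
hookpf("w.json"); goal("w.json",-29,55,0,40);goal("w.json",-19,55,2.5,40);goal("w.json",-13,55,7.5,40)
c=cam("scene");cv2.imwrite("pics/f2.png",cv2.resize(c["img"][170:250,260:350],None,fx=8,fy=7,interpolation=2))
print(robot.state()["force"])
b=c
f=np.radians(40)
for nm,p in [("lip tip+",(.045+.0115,.022,.065)),("hook+",(.045,.032,.046)),("botback",(.045,.032,0)),("botfront",(-.045,.032,0))]:
    C,Rb=binpose("w.json"); q=proj(b,C+Rb.apply(p)); print(nm,((q-[260,170])*[8,7]).round())
for y in(150,100,50,0):
  for z in (120,141): 
    q=proj(b,SLOT+PY*y/1e3+PZ*(z-120)/1e3); print(y,z,((q-[260,170])*[8,7]).round())
E
```

```text
time: 6.72
tcp_pos: [0.5898, 0.276, 0.1346]
ee_rot: [0.749, 0.662, -0.019, -0.029]
force: [-0.0, 0.1, -1.8]
gripper_width: 0.737
hook mm [-31.   56.9   9. ] tilt 39.4 yaw err 0.4 roll 0.5
tcp [0.5917 0.2739 0.1259]
shift [-0.013  0.018  0.056] turn [ 0.003 -0.002  0.   ] deg 0.8
tcp [0.6016 0.2727 0.1284]
shift [-0.013  0.083  0.035] turn [ 0.003 -0.002  0.   ] deg 0.8
tcp [0.6075 0.2719 0.1334]
shift [-0.012  0.121 -0.001] turn [ 0.003 -0.002  0.   ] deg 0.8
[-0.07256213  0.69995248 -1.99614118]
lip tip+ [238. 196.]
hook+ [265. 238.]
botback [335. 349.]
botfront [500. 255.]
150 120 [ 67. 305.]
150 141 [ 63. 251.]
100 120 [178. 261.]
100 141 [175. 208.]
50 120 [285. 218.]
50 141 [283. 167.]
0 120 [387. 178.]
0 141 [386. 127.]
```

View pics/f2.png

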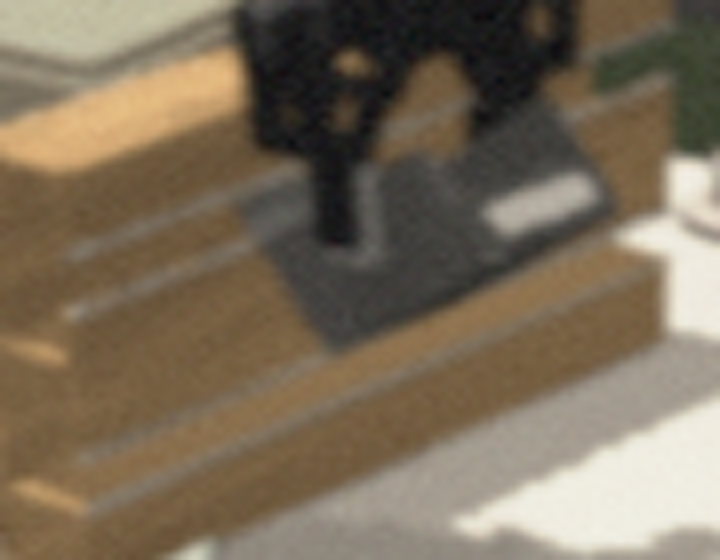

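```bash
python3 -m handwheel '[[-1,0,0,0,0,0,0],[-1,0,0,0,0,0,0]]' 60
python3 - <<'E'
from h import *
hookpf("w.json"); goal("w.json",-29,55,0,40);goal("w.json",-19,55,3,40);goal("w.json",-13,55,7.5,40)
E
```

```text
time: 7.02
tcp_pos: [0.5882, 0.2754, 0.1322]
ee_rot: [0.749, 0.661, -0.021, -0.03]
force: [0.1, 0.4, -1.2]
gripper_width: 0.736
hook mm [-32.6  56.1   6.5] tilt 39.6 yaw err 0.3 roll 0.3
tcp [0.5917 0.2739 0.1259]
shift [-0.007  0.027  0.04 ] turn [ 0.002 -0.002  0.   ] deg 0.5
tcp [0.6016 0.2727 0.1289]
shift [-0.007  0.092  0.015] turn [ 0.002 -0.002  0.   ] deg 0.5
tcp [0.6075 0.2719 0.1334]
shift [-0.007  0.13  -0.018] turn [ 0.002 -0.002  0.   ] deg 0.5
```

```bash
python3 -m handwheel '[[-1,-0.007,0.027,0.05,0.002,-0.002,0],[-1,-0.007,0.027,0.05,0.002,-0.002,0],[-1,-0.007,0.092,0.02,0.002,-0.002,0],[-1,-0.007,0.092,0.02,0.002,-0.002,0],[-1,-0.007,0.092,0.02,0.002,-0.002,0]]' 60
python3 - <<'E'
from h import *
hookpf("w.json"); goal("w.json",-13,55,7.5,40); goal("w.json",-6,55,9,38)
c=cam("scene");cv2.imwrite("pics/g2.png",cv2.resize(c["img"][170:250,260:350],None,fx=8,fy=7,interpolation=2))
E
```

```text
time: 7.65
tcp_pos: [0.6027, 0.2726, 0.1282]
ee_rot: [0.749, 0.661, -0.026, -0.03]
force: [0.3, 0.0, -2.2]
gripper_width: 0.734
hook mm [-17.9  55.1   2.3] tilt 40.0 yaw err -0.0 roll -0.0
tcp [0.6075 0.2719 0.1334]
shift [-0.001  0.03  -0.037] turn [0. 0. 0.] deg 0.0
tcp [0.6143 0.2711 0.1336]
shift [-0.001  0.075 -0.042] turn [-0.011  0.     0.   ] deg 2.0
```

View pics/g2.png

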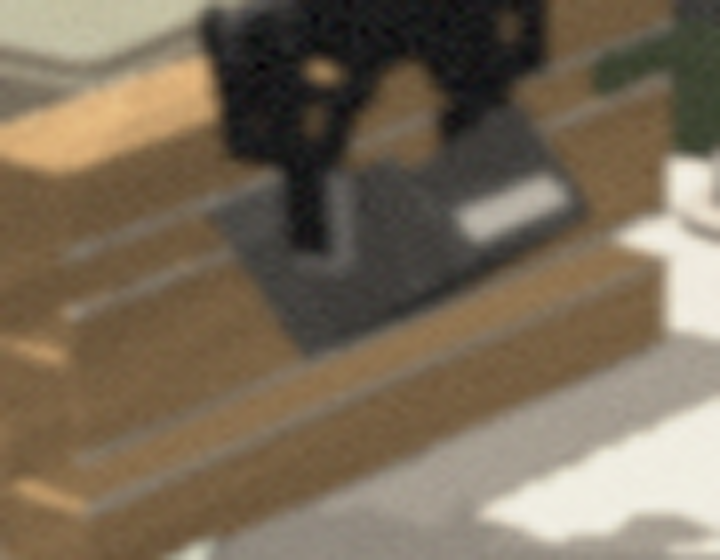

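```bash
sed '/^for lo in/,$d' path.py > p2.py
cat >> p2.py <<'E'
for x,p in [(-18,40),(-15,40),(-13,40),(-10,40),(-7,40),(-6,34),(-6,28),(-5,24),(-5,20),(-4.5,16),(-4,12),(-4,10),(-4,8),(-3.5,6),(-3.5,4)]:
    i,_,k=near(x,0,p); j=np.argmax(C[i,:,k]); print(x,p,"z",zs[j],C[i,j,k].round(1), "range>1:",zs[C[i,:,k]>1][[0,-1]] if (C[i,:,k]>1).any() else None)
E
python3 p2.py
```

```text
-18 40 z 3.0 4.2 range>1: [-2.  6.]
-15 40 z 5.0 3.2 range>1: [2.  8.5]
-13 40 z 7.5 3.3 range>1: [ 4. 11.]
-10 40 z 11.0 3.4 range>1: [ 8.  14.5]
-7 40 z 12.5 4.8 range>1: [ 8.5 18. ]
-6 34 z 11.5 4.7 range>1: [ 7.5 18. ]
-6 28 z 9.5 4.1 range>1: [ 6.5 15.5]
-5 24 z 9.0 4.2 range>1: [ 6.  14.5]
-5 20 z 7.5 3.7 range>1: [ 5. 13.]
-4.5 16 z 6.5 3.4 range>1: [ 4. 12.]
-4 12 z 5.0 3.0 range>1: [ 3. 11.]
-4 10 z 4.5 2.5 range>1: [ 3.  10.5]
-4 8 z 3.5 2.0 range>1: [ 2.5 10. ]
-3.5 6 z 3.0 1.9 range>1: [ 2. 10.]
-3.5 4 z 2.0 1.3 range>1: [2.  6.5]
```

```bash
python3 -m handwheel '[[-1,-0.001,0.02,-0.027,0,0,0],[-1,-0.001,0.03,-0.04,0,0,0],[-1,-0.001,0.03,-0.04,0,0,0]]' 60
python3 - <<'E'
from h import *
hookpf("w.json")
print(robot.state()["force"])
for a in [(-13,55,7.5,40),(-9,55,9,40),(-6,55,9,30)]: goal("w.json",*a)
E
```

```text
time: 8.07
tcp_pos: [0.6076, 0.272, 0.1342]
ee_rot: [0.749, 0.661, -0.025, -0.03]
force: [0.4, -0.4, -1.4]
gripper_width: 0.74
hook mm [-13.   55.    8.2] tilt 40.0 yaw err -0.0 roll -0.0
[ 0.40001096 -0.37272366 -1.4468029 ]
tcp [0.6075 0.2719 0.1334]
shift [-0.     0.     0.005] turn [0. 0. 0.] deg 0.0
tcp [0.6115 0.2714 0.1349]
shift [-0.     0.026 -0.007] turn [0. 0. 0.] deg 0.0
tcp [0.614  0.2711 0.1281]
shift [-0.     0.047  0.037] turn [-0.055  0.    -0.   ] deg 10.0
```

Run:
```python
from h import *
for a in [(-10,55,11,40),(-7,55,12,40),(-6,55,11,34),(-5,55,10,28)]: goal("w.json",*a)
```

```text
tcp [0.6105 0.2716 0.1369]
shift [-0.     0.018 -0.02 ] turn [0. 0. 0.] deg 0.0
tcp [0.6135 0.2712 0.1379]
shift [-0.     0.038 -0.028] turn [0. 0. 0.] deg 0.0
tcp [0.6141 0.2711 0.1329]
shift [-0.     0.044  0.005] turn [-0.033  0.     0.   ] deg 6.0
tcp [0.6151 0.271  0.1277]
shift [-0.     0.054  0.039] turn [-0.066  0.    -0.   ] deg 12.0
```

```bash
python3 -m handwheel '[[-1,0,0.018,-0.02,0,0,0],[-1,0,0.038,-0.028,0,0,0],[-1,0,0.038,-0.028,0,0,0],[-1,0,0.044,0.005,-0.033,0,0],[-1,0,0.044,0.005,-0.033,0,0]]' 60
python3 - <<'E'
from h import *
hookpf("w.json")
print(robot.state()["force"])
for a in [(-6,55,11,34),(-5.5,55,9.5,28),(-5,55,8.5,22),(-5,55,6.5,16),(-4.5,55,5.5,12)]: goal("w.json",*a)
E
```

```text
time: 8.7
tcp_pos: [0.611, 0.2708, 0.1318]
ee_rot: [0.749, 0.662, 0.007, 0.008]
force: [-0.4, 0.6, -1.3]
gripper_width: 0.737
hook mm [-9.  54.3  9.7] tilt 34.2 yaw err 0.0 roll -0.1
[-0.43843763  0.59727867 -1.29556592]
tcp [0.6141 0.2711 0.1329]
shift [ 0.005  0.02  -0.007] turn [-0.001  0.001  0.   ] deg 0.3
tcp [0.6146 0.271  0.1272]
shift [0.005 0.023 0.031] turn [-0.035  0.001  0.   ] deg 6.2
tcp [0.6155 0.2709 0.1221]
shift [0.005 0.029 0.065] turn [-0.068  0.001  0.   ] deg 12.2
tcp [0.6164 0.2708 0.1161]
shift [0.005 0.034 0.105] turn [-0.101  0.001  0.   ] deg 18.2
tcp [0.6177 0.2707 0.1125]
shift [0.005 0.042 0.129] turn [-0.123  0.001  0.   ] deg 22.2
```

```bash
python3 -m handwheel '[[-1,0,0.02,-0.007,0,0,0],[-1,0,0.023,0.031,-0.035,0,0],[-1,0,0.029,0.06,-0.068,0,0],[-1,0,0.029,0.06,-0.068,0,0],[-1,0,0.029,0.06,-0.068,0,0]]' 60
python3 - <<'E'
from h import *
hookpf("w.json")
print(robot.state()["force"])
for a in [(-5,55,8.5,22),(-4.5,55,7,16),(-4,55,6,12),(-4,55,5,8)]: goal("w.json",*a)
c=cam("scene");cv2.imwrite("pics/h2.png",cv2.resize(c["img"][170:250,260:350],None,fx=8,fy=7,interpolation=2))
E
```

```text
time: 9.32
tcp_pos: [0.6198, 0.271, 0.1248]
ee_rot: [0.745, 0.657, 0.079, 0.088]
force: [0.5, 0.3, -1.1]
gripper_width: 0.74
hook mm [-0.8 55.6 11.3] tilt 21.8 yaw err -0.0 roll -0.0
[ 0.48174656  0.26451569 -1.09378432]
tcp [0.6155 0.2709 0.1221]
shift [-0.004 -0.031  0.011] turn [ 0.001  0.    -0.   ] deg 0.2
tcp [0.6169 0.2708 0.1166]
shift [-0.004 -0.031  0.049] turn [-0.032  0.    -0.   ] deg 5.8
tcp [0.6182 0.2706 0.113 ]
shift [-0.004 -0.028  0.074] turn [-0.055  0.    -0.   ] deg 9.8
tcp [0.6192 0.2705 0.1094]
shift [-0.004 -0.028  0.099] turn [-0.077  0.    -0.   ] deg 13.8
```

View pics/h2.png

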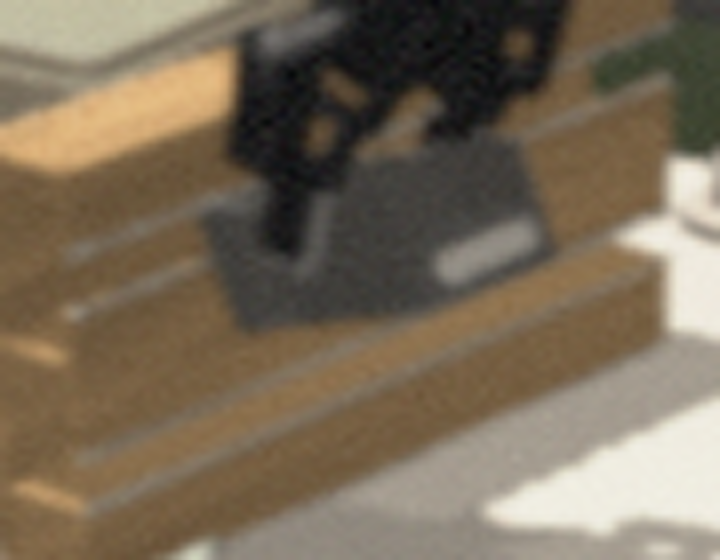

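```bash
python3 -m handwheel '[[-1,0,-0.025,0.005,0,0,0],[-1,-0.002,-0.025,0.04,-0.032,0,0],[-1,-0.002,-0.025,0.065,-0.055,0,0],[-1,-0.002,-0.025,0.065,-0.055,0,0],[-1,-0.002,-0.025,0.065,-0.055,0,0]]' 60
python3 - <<'E'
from h import *
hookpf("w.json")
print(robot.state()["force"])
for a in [(-4.5,55,7,12),(-4.5,55,5,8),(-4,55,3.5,5),(-3.5,55,2,2)]: goal("w.json",*a)
E
```

```text
time: 10.0
tcp_pos: [0.6177, 0.2707, 0.1139]
ee_rot: [0.734, 0.648, 0.135, 0.152]
force: [-0.1, 0.3, -0.5]
gripper_width: 0.743
hook mm [-4.6 55.   7. ] tilt 11.9 yaw err -0.1 roll -0.0
[-0.07765595  0.34893366 -0.49666647]
tcp [0.6177 0.2707 0.114 ]
shift [-0.     0.001 -0.   ] turn [ 0.  0. -0.] deg 0.1
tcp [0.6187 0.2705 0.1094]
shift [-0.    -0.005  0.03 ] turn [-0.022  0.    -0.   ] deg 4.0
tcp [0.6201 0.2704 0.1061]
shift [-0.    -0.006  0.054] turn [-0.039  0.    -0.   ] deg 7.0
tcp [0.6215 0.2702 0.1028]
shift [-0.    -0.006  0.079] turn [-0.055  0.    -0.   ] deg 10.0
```

```bash
python3 -m handwheel '[[-1,0,-0.005,0.03,-0.022,0,0],[-1,0,-0.006,0.054,-0.039,0,0],[-1,0,-0.006,0.054,-0.039,0,0],[-1,0,-0.006,0.079,-0.055,0,0],[-1,0,-0.006,0.079,-0.055,0,0]]' 60
python3 - <<'E'
from h import *
hookpf("w.json")
print(robot.state()["force"])
for a in [(-3.5,55,1,0),(-3.5,55,-1,0)]: goal("w.json",*a)
c=cam("scene");cv2.imwrite("pics/i2.png",cv2.resize(c["img"][170:250,260:350],None,fx=8,fy=7,interpolation=2))
E
```

```text
time: 10.62
tcp_pos: [0.6201, 0.2698, 0.1014]
ee_rot: [0.718, 0.634, 0.19, 0.215]
force: [-5.9, -1.9, -2.7]
gripper_width: 0.735
hook mm [-4.8 54.5  0.6] tilt 2.2 yaw err -0.0 roll -0.1
[-5.85811352 -1.93948495 -2.68935123]
tcp [0.6222 0.2701 0.1006]
shift [0.004 0.008 0.012] turn [-0.012  0.001  0.   ] deg 2.2
tcp [0.6222 0.2701 0.0986]
shift [0.004 0.001 0.023] turn [-0.012  0.001  0.   ] deg 2.2
```

View pics/i2.png

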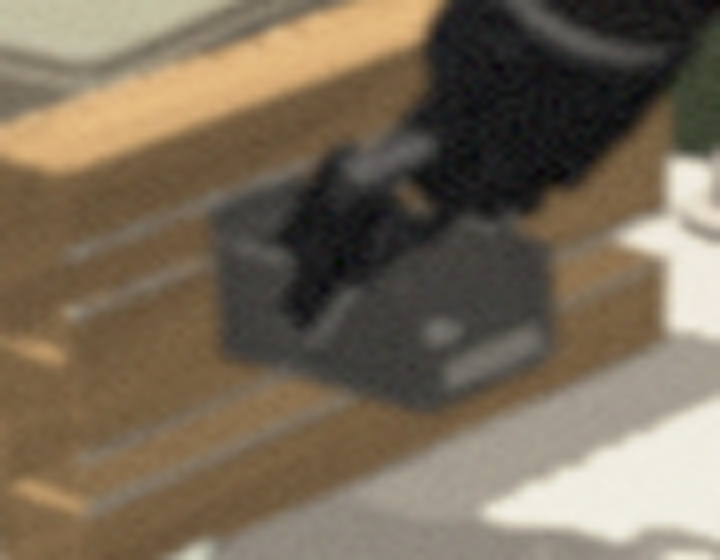

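```bash
python3 -m handwheel '[[-1,0,0,0.01,-0.012,0,0],[-1,0,-0.004,0.015,-0.012,0,0],[-1,0,-0.004,0.015,-0.012,0,0]]' 60
python3 - <<'E'
from h import *
hookpf("w.json")
print(robot.state()["force"],robot.state()["moment"])
E
```

```text
time: 11.05
tcp_pos: [0.6195, 0.2697, 0.0987]
ee_rot: [0.714, 0.631, 0.201, 0.227]
force: [-14.9, 0.6, 5.1]
gripper_width: 0.737
hook mm [-6.  54.3 -1. ] tilt 0.2 yaw err 0.0 roll -0.1
[-14.88089885   0.60858048   5.08967807] [-0.06450644  2.72804153 -0.47026658]
```

```bash
python3 -m handwheel '[[0.55,0,0,0,0,0,0],[0.6,0,0,0,0,0,0],[0.7,0,0,0,0,0,0],[0.7,0,0,0,0,0,0]]' 20
python3 - <<'E'
from h import *
print(robot.state()["force"],robot.state()["gripper_width"])
c=cam("scene");cv2.imwrite("pics/j2.png",cv2.resize(c["img"][170:250,260:350],None,fx=8,fy=7,interpolation=2))
E
```

```text
time: 11.55
tcp_pos: [0.6219, 0.2699, 0.1002]
ee_rot: [0.714, 0.63, 0.203, 0.229]
force: [0.3, 1.0, 0.2]
gripper_width: 0.85
[0.27794675 0.98731666 0.16446119] 0.8500196644655382
```

View pics/j2.png

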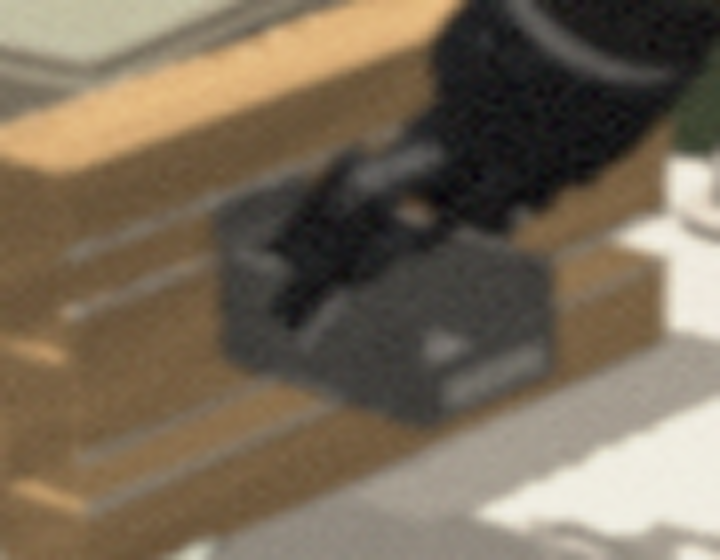

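```bash
python3 -m handwheel '[[1,0,0,0,0,0,0],[1,0,0,-0.2,0,0,0],[1,0,0,-0.6,0,0,0],[1,0,0,-0.8,0,0,0],[1,0,0,-0.8,0,0,0]]' 20
python3 - <<'E'
from h import *
c=cam("scene");cv2.imwrite("pics/k2.png",cv2.resize(c["img"][170:250,260:350],None,fx=8,fy=7,interpolation=2))
for nm,p in [("HB+",(.045,.032,.046)),("botback",(.045,.032,0)),("botfront",(-.045,.032,0)),("topfront",(-.045,.032,.046)),("botfront-",(-.045,-.032,0))]:
    Rb=R.from_matrix(np.stack([PX,PY,PZ],1)); H=SLOT+(-3*PX+55*PY)/1e3; C=H-Rb.apply((.045,0,.04))
    q=proj(c,C+Rb.apply(p)); print(nm,((q-[260,170])*[8,7]).round())
c=cam("top");cv2.imwrite("pics/k.png",cv2.resize(c["img"][160:280,290:430],None,fx=5,fy=5,interpolation=2))
E
```

```text
time: 12.22
tcp_pos: [0.5525, 0.2799, 0.2003]
ee_rot: [0.713, 0.63, 0.205, 0.229]
force: [-0.1, -0.4, -0.2]
gripper_width: 0.998
HB+ [212. 237.]
botback [217. 350.]
botfront [423. 419.]
topfront [421. 303.]
botfront- [555. 359.]
```

View pics/k2.png

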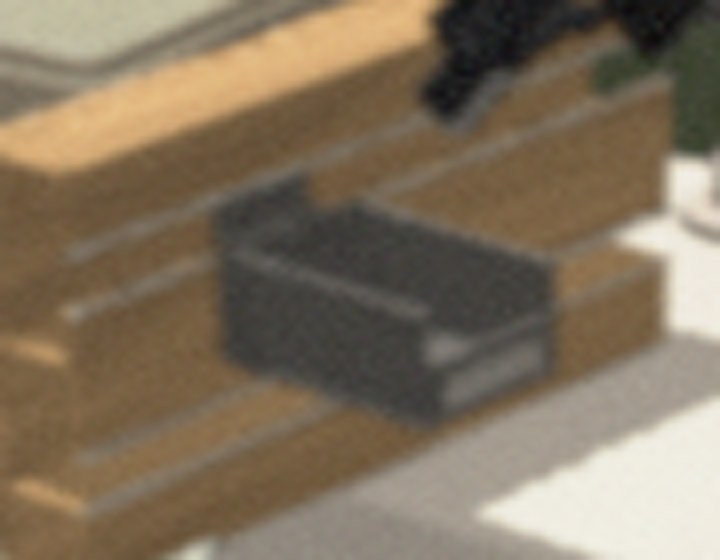

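View pics/k.png

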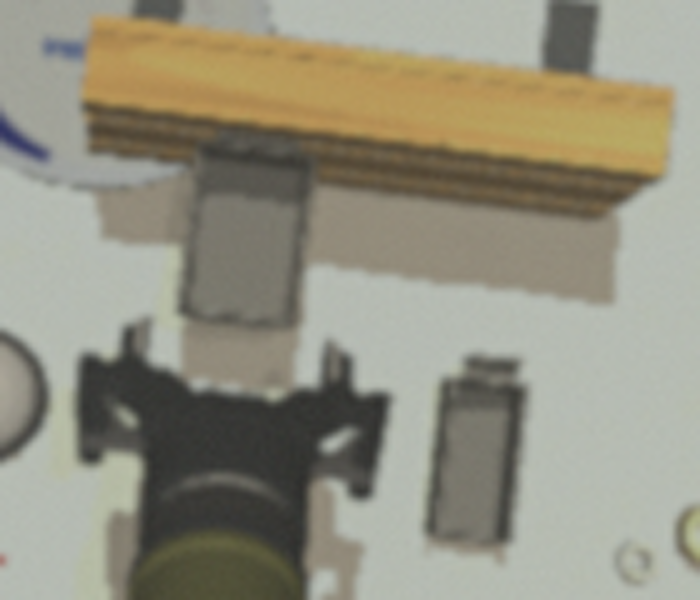

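Run:
```python
from h import *
c=cam("top"); f=lambda u,v:(u/5+290,v/5+160)
for p in [(442,382),(526,386),(427,540),(508,546)]: print(onz(c,f(*p),.046)[:2].round(4))
for p,z in [((200,152),.126),((310,160),.126),((182,318),.106),((298,328),.106)]:
    q=onz(c,f(*p),z); d=q-SLOT; print("wide pf",(1e3*d@PX).round(1),(1e3*d@PY).round(1))
yw=-3; Rt=graspR(yw,35); z=Rt.as_matrix()[:,2]
g=np.array([.4915,.1365,.030])
for b in (.09,0): rel(g+z*(.0187-b),Rt)
print(robot.state()["joint_positions"])
```

```text
[0.536 0.157]
[0.5341 0.1101]
[0.4479 0.1654]
[0.4449 0.1203]
wide pf -10.9 84.1
wide pf -7.6 26.1
wide pf -97.4 82.1
wide pf -94.7 20.1
shift [-1.006 -0.869  0.263] turn [ 0.003  0.013 -0.019] deg 4.2
shift [-0.982 -0.876  0.862] turn [ 0.003  0.013 -0.019] deg 4.2
[ 0.69669306  0.04362606 -0.64001392  0.43378384 -0.43981119  0.71834942]
```

Run:
```python
from h import *
c=cam("top"); 
g=cv2.cvtColor(c["img"],cv2.COLOR_BGR2GRAY)
# right & left dark edges of narrow bin per row, subpixel half-level
bg=float(np.median(g[240:265,402:412])); print(bg)
Lp=[];Rp=[]
for v in range(240,264):
    row=g[v,365:412].astype(float); th=(bg+60)/2+10
    th=0.5*(bg+row.min())
    d=np.where(row<th)[0]
    a=d[0]; x0=365+a-1+(row[a-1]-th)/(row[a-1]-row[a]); b=d[-1]; x1=365+b+(th-row[b])/(row[b+1]-row[b])
    Lp.append(onz(c,(x0,v),.046)[:2]);Rp.append(onz(c,(x1,v),.046)[:2])
for P in(Lp,Rp):
    P=np.array(P);a=np.polyfit(P[:,0],P[:,1],1);print("yaw",np.degrees(np.arctan(a[0])),"y at .4915",np.polyval(a,.4915),(P[:,1]-np.polyval(a,P[:,0])).std())
```

```text
185.0
yaw 31.891311259806898 y at .4915 0.18315462757577664 0.007872481450404095
yaw -5.843652317962244 y at .4915 0.115918145345005 0.00029157452402927143
```

```bash
python3 -m handwheel '[[1,-0.4,-0.2,-0.1,0,0,0],[1,-0.7,-0.5,-0.1,0,0.005,-0.01],[1,-0.9,-0.87,0,0.003,0.02,-0.025],[1,-1,-0.87,0.1,0.003,0.02,-0.025],[1,-1,-0.87,0.1,0.003,0.02,-0.025]]' 20
python3 - <<'E'
from h import *
Rt=graspR(-5.5,35); z=Rt.as_matrix()[:,2]
g=np.array([.490,.138,.030])
for b in (.06,0): rel(g+z*(.0187-b),Rt)
E
```

```text
time: 13.05
tcp_pos: [0.4524, 0.1536, 0.1272]
ee_rot: [0.689, 0.666, 0.196, 0.209]
force: [-0.6, -0.6, -0.4]
gripper_width: 1.0
shift [-0.082 -0.151  0.407] turn [-0.01  -0.008  0.017] deg 3.9
shift [-0.093 -0.14   0.807] turn [-0.01  -0.008  0.017] deg 3.9
```

```bash
python3 -m handwheel '[[1,-0.085,-0.148,0.1,-0.01,-0.008,0.017],[1,-0.085,-0.148,0.38,-0.01,-0.008,0.017],[1,-0.085,-0.148,0.38,-0.01,-0.008,0.017]]' 20
python3 - <<'E'
from h import *
Rt=graspR(-5.5,35); z=Rt.as_matrix()[:,2]
g=np.array([.490,.138,.030])
for b in (.06,0): rel(g+z*(.0187-b),Rt)
c=cam("top");cv2.imwrite("pics/l.png",cv2.resize(c["img"][200:300,340:440],None,fx=6,fy=6,interpolation=2))
E
```

```text
time: 13.42
tcp_pos: [0.4809, 0.1545, 0.0798]
ee_rot: [0.71, 0.643, 0.185, 0.218]
force: [-0.8, -0.1, -0.1]
gripper_width: 1.003
shift [-0.103 -0.131  0.043] turn [-0.01   0.006  0.001] deg 2.1
shift [-0.095 -0.119  0.443] turn [-0.01   0.006  0.001] deg 2.1
```

View pics/l.png

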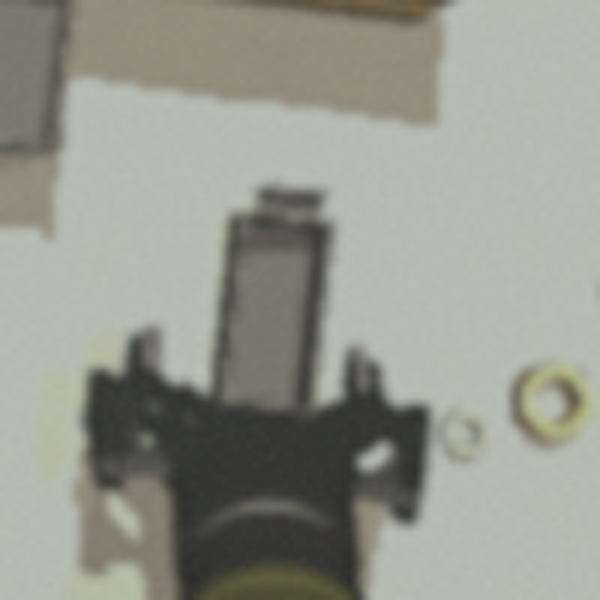

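```bash
python3 -m handwheel '[[1,0,0,0,0,0,0],[1,0,0,0,0,0,0]]' 20
python3 - <<'E'
from h import *
Rt=graspR(-5.5,35); z=Rt.as_matrix()[:,2]
g=np.array([.490,.138,.030])
for b in (.06,0): rel(g+z*(.0187-b),Rt)
E
```

```text
time: 13.72
tcp_pos: [0.4823, 0.1558, 0.0847]
ee_rot: [0.709, 0.643, 0.189, 0.219]
force: [-0.3, 1.6, 0.6]
gripper_width: 1.0
shift [-0.112 -0.157  0.065] turn [-0.008  0.005  0.001] deg 1.6
shift [-0.106 -0.147  0.464] turn [-0.008  0.005  0.001] deg 1.6
```

```bash
python3 -m handwheel '[[1,-0.06,-0.08,0,-0.008,0.005,0],[1,-0.112,-0.155,0.04,-0.008,0.005,0],[1,-0.112,-0.155,0.06,-0.008,0.005,0],[1,-0.112,-0.155,0.06,-0.008,0.005,0],[1,-0.112,-0.155,0.06,-0.008,0.005,0]]' 20
python3 - <<'E'
from h import *
Rt=graspR(-5.5,35); z=Rt.as_matrix()[:,2]
g=np.array([.490,.138,.030])
for b in (.06,0): rel(g+z*(.0187-b),Rt)
E
```

```text
time: 14.35
tcp_pos: [0.484, 0.1541, 0.0782]
ee_rot: [0.71, 0.643, 0.186, 0.219]
force: [0.1, 0.2, -0.1]
gripper_width: 0.999
shift [-0.102 -0.143  0.023] turn [-0.009  0.006  0.001] deg 2.0
shift [-0.095 -0.131  0.423] turn [-0.009  0.006  0.001] deg 2.0
```

```bash
python3 -c "
from h import *
print(robot.state()['joint_positions'].round(3))"
```

```text
[ 0.531 -0.016 -1.025  0.084 -0.345  0.546]
```

Run:
```python
from h import *
Rt=graspR(-5.5,20); z=Rt.as_matrix()[:,2]
g=np.array([.490,.138,.032])
for b in (.065,0): rel(g+z*(.0187-b),Rt)
```

```text
shift [-0.103 -0.056 -0.013] turn [ 0.074  0.006 -0.   ] deg 13.4
shift [-0.095 -0.156  0.408] turn [ 0.074  0.006 -0.   ] deg 13.4
```

```bash
python3 -m handwheel '[[1,0,0,-0.05,0.04,0.003,0],[1,-0.06,-0.03,-0.04,0.074,0.006,0],[1,-0.103,-0.056,-0.03,0.074,0.006,0],[1,-0.103,-0.056,-0.03,0.074,0.006,0],[1,-0.103,-0.056,-0.03,0.074,0.006,0]]' 20
python3 - <<'E'
from h import *
Rt=graspR(-5.5,20); z=Rt.as_matrix()[:,2]
g=np.array([.490,.138,.032])
for b in (.065,0): rel(g+z*(.0187-b),Rt)
print(robot.state()['joint_positions'].round(3))
E
```

```text
time: 14.98
tcp_pos: [0.4716, 0.1397, 0.0768]
ee_rot: [0.729, 0.662, 0.116, 0.129]
force: [0.2, 1.1, -0.5]
gripper_width: 1.003
shift [0.001 0.014 0.014] turn [0. 0. 0.] deg 0.1
shift [0.001 0.014 0.448] turn [0. 0. 0.] deg 0.1
[ 0.398  0.017 -0.861  0.384 -0.164  0.468]
```

```bash
python3 -m handwheel '[[1,0.001,0.014,0.2,0,0,0],[1,0.001,0.014,0.44,0,0,0],[1,0.001,0.014,0.44,0,0,0],[1,0.001,0.014,0.44,0,0,0]]' 40;  python3 -m handwheel '[[0.3,0,0,0,0,0,0],[0.1,0,0,0,0,0,0],[-0.5,0,0,0,0,0,0],[-1,0,0,0,0,0,0],[-1,0,0,0,0,0,0]]' 50
python3 - <<'E'
from h import *
s=robot.state();print(s["force"],s['joint_positions'].round(3))
M=R.from_quat(s["ee_rot"]).as_matrix();print(M.round(3))
c=cam("top");cv2.imwrite("pics/m.png",cv2.resize(c["img"][200:300,340:440],None,fx=6,fy=6,interpolation=2))
c=cam("scene");cv2.imwrite("pics/m2.png",cv2.resize(c["img"][190:270,310:420],None,fx=6,fy=6,interpolation=2))
E
```

```text
time: 15.48
tcp_pos: [0.4968, 0.1378, 0.0167]
ee_rot: [0.729, 0.662, 0.116, 0.129]
force: [-0.7, -0.3, 0.5]
gripper_width: 1.001
time: 16.1
tcp_pos: [0.4981, 0.1378, 0.0177]
ee_rot: [0.729, 0.662, 0.117, 0.129]
force: [-4.1, -0.5, 8.9]
gripper_width: 0.511
[-4.07892908 -0.52981297  8.85216596] [ 0.369  0.163 -0.883  0.208 -0.155  0.441]
[[ 0.097  0.935  0.343]
 [ 0.995 -0.091 -0.033]
 [-0.     0.344 -0.939]]
```

View pics/m.png

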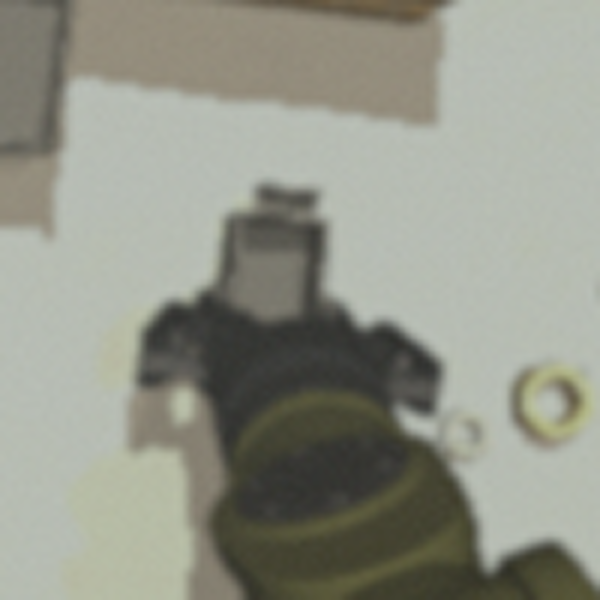

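View pics/m2.png

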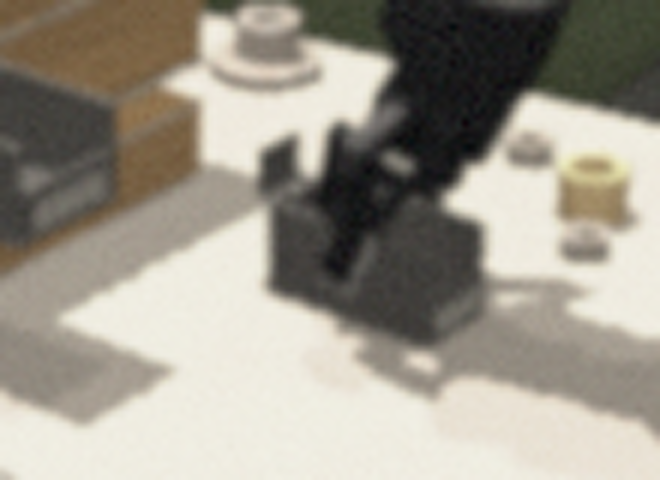

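```bash
python3 - <<'E'
from h import *
c=cam("top"); f=lambda u,v:(u/6+340,v/6+200)
a=onz(c,f(226,214),.046);b=onz(c,f(325,222),.046);print(a,b)
X,Y=yaw(-5.6)
m=(a+b)/2; ctr=m-.045*X; print(ctr)
s=robot.state(); y=s["tcp_pos"][1]
save_grasp((ctr[0]+.0005,y+.0012,0),-5.6,"n.json")
E
python3 -m handwheel '[[-1,0,0.07,-0.18,0,0,0],[-1,0,0.18,-0.48,0,0,0],[-1,0,0.23,-0.63,0,0,0],[-1,0,0.23,-0.63,0,0,0],[-1,0,0.23,-0.63,0,0,0]]' 60;python3 - <<'E'
from h import *
hookpf("n.json"); goal("n.json",-60,-55,-5,40)
s=robot.state();print(s["force"],s['joint_positions'].round(3))
E
```

```text
[0.53802751 0.15900273 0.046     ] [0.53459208 0.11294652 0.046     ]
[0.49152456 0.14036585 0.046     ]
bin in tool [ 0.0006 -0.0118  0.0145] [-116.27488526 -116.39218244  -20.6574983 ]
time: 16.88
tcp_pos: [0.4966, 0.1374, 0.116]
ee_rot: [0.729, 0.662, 0.116, 0.129]
force: [-0.8, 0.1, -1.2]
gripper_width: 0.505
hook mm [-106.5  -89.5   18.3] tilt 0.2 yaw err 1.5 roll -0.1
tcp [0.5419 0.1676 0.1229]
shift [0.229 0.28  0.053] turn [0.221 0.001 0.008] deg 39.9
[-0.8116691   0.10032145 -1.17346948] [ 0.369  0.002 -0.766  0.49  -0.155  0.441]
```

```bash
python3 -m handwheel '[[-1,0.05,0.06,0.01,0.055,0,0.002],[-1,0.11,0.14,0.03,0.11,0,0.004],[-1,0.17,0.22,0.04,0.165,0,0.006],[-1,0.229,0.28,0.053,0.221,0,0.008],[-1,0.229,0.28,0.053,0.221,0,0.008]]' 60; python3 -m handwheel '[[-1,0,0,0,0,0,0],[-1,0,0,0,0,0,0]]' 60
python3 - <<'E'
from h import *
hookpf("n.json"); goal("n.json",-29,-55,0,40);goal("n.json",-19,-55,2.5,40)
c=cam("scene");cv2.imwrite("pics/n2.png",cv2.resize(c["img"][150:250,270:370],None,fx=7,fy=6,interpolation=2))
s=robot.state();print(s["force"],s['joint_positions'].round(3))
E
```

```text
time: 17.5
tcp_pos: [0.5434, 0.167, 0.1149]
ee_rot: [0.738, 0.651, -0.12, -0.131]
force: [-0.6, 0.3, -2.3]
gripper_width: 0.5
time: 17.75
tcp_pos: [0.5418, 0.1678, 0.1254]
ee_rot: [0.738, 0.653, -0.113, -0.128]
force: [0.2, -0.6, -1.7]
gripper_width: 0.509
hook mm [-60.1 -54.7  -2.2] tilt 39.7 yaw err 0.1 roll -0.0
tcp [0.5726 0.1637 0.1279]
shift [-0.002  0.19  -0.085] turn [0.001 0.    0.001] deg 0.3
tcp [0.5826 0.1625 0.1304]
shift [-0.002  0.247 -0.123] turn [0.001 0.    0.001] deg 0.3
[-0.96822918  0.22084934 -1.41608928] [0.233 0.593 0.075 1.375 0.116 0.334]
```

View pics/n2.png

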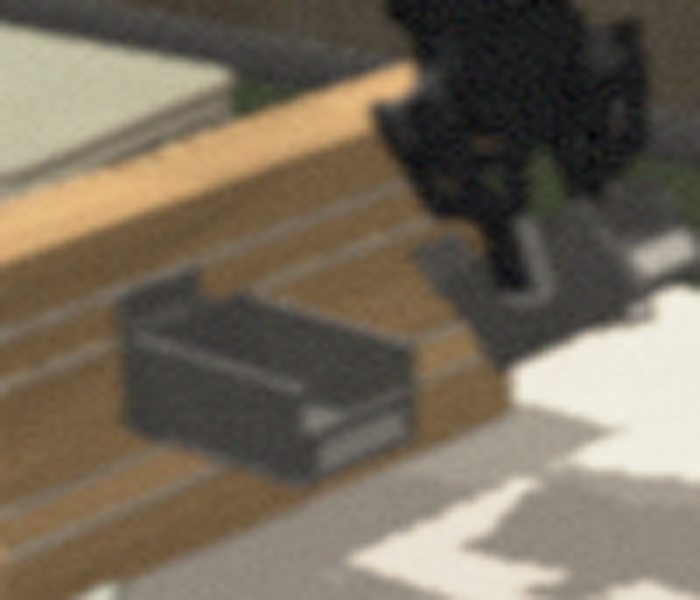

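```bash
python3 -m handwheel '[[-1,-0.002,0.1,-0.04,0,0,0],[-1,-0.002,0.19,-0.085,0,0,0],[-1,-0.002,0.19,-0.085,0,0,0],[-1,-0.002,0.247,-0.12,0,0,0],[-1,-0.002,0.247,-0.12,0,0,0]]' 60; python3 -m handwheel '[[-1,0,0,0,0,0,0]]' 60
python3 - <<'E'
from h import *
hookpf("n.json"); goal("n.json",-13,-55,7.5,40);goal("n.json",-10,-55,11,40);goal("n.json",-7,-55,12,40)
c=cam("scene");cv2.imwrite("pics/o2.png",cv2.resize(c["img"][150:230,290:370],None,fx=8,fy=7,interpolation=2))
s=robot.state();print(s["force"])
C,Rb=binpose("n.json")
for nm,p in [("lip tip+",(.045+.0115,.015,.065)),("back+top",(.045,.022,.046)),("botback",(.045,.022,0)),("botfront",(-.045,.022,0))]:
    q=proj(c,C+Rb.apply(p)); print(nm,((q-[290,150])*[8,7]).round())
for y in(0,-50):
  for z in (120,141): 
    q=proj(c,SLOT+PY*y/1e3+PZ*(z-120)/1e3); print(y,z,((q-[290,150])*[8,7]).round())
E
```

```text
time: 18.42
tcp_pos: [0.5838, 0.1626, 0.1291]
ee_rot: [0.738, 0.653, -0.113, -0.128]
force: [-0.1, 0.1, -1.0]
gripper_width: 0.503
time: 18.55
tcp_pos: [0.5832, 0.1625, 0.1285]
ee_rot: [0.738, 0.653, -0.114, -0.128]
force: [-0.8, -0.1, -2.2]
gripper_width: 0.505
hook mm [-18.4 -54.8   0.7] tilt 39.9 yaw err 0.0 roll -0.1
tcp [0.5885 0.1618 0.1354]
shift [-0.001  0.018 -0.055] turn [0.001 0.001 0.   ] deg 0.2
tcp [0.5915 0.1614 0.1389]
shift [-0.001  0.029 -0.084] turn [0.001 0.001 0.   ] deg 0.2
tcp [0.5945 0.161  0.1399]
shift [-0.001  0.046 -0.097] turn [0.001 0.001 0.   ] deg 0.2
[ 0.05129536 -0.25639082 -0.81402588]
lip tip+ [211. 253.]
back+top [244. 289.]
botback [311. 393.]
botfront [474. 299.]
0 120 [147. 318.]
0 141 [146. 267.]
-50 120 [245. 279.]
-50 141 [244. 229.]
```

View pics/o2.png

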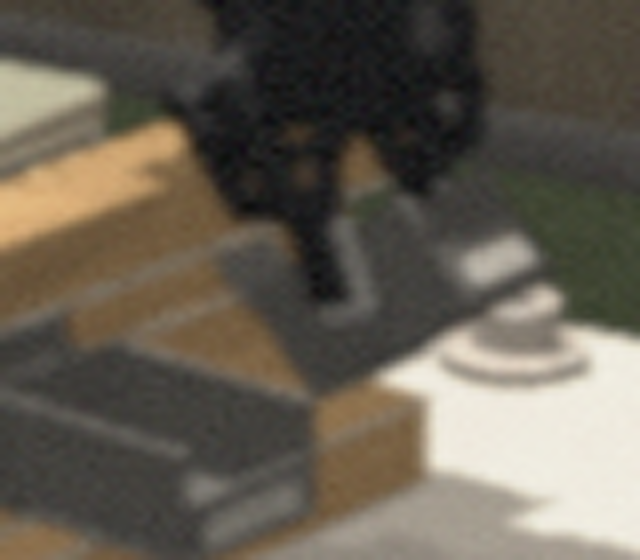

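```bash
python3 -m handwheel '[[-1,0,0.018,-0.055,0,0,0],[-1,0,0.018,-0.055,0,0,0],[-1,0,0.029,-0.084,0,0,0],[-1,0,0.046,-0.095,0,0,0],[-1,0,0.046,-0.095,0,0,0]]' 60; python3 -m handwheel '[[-1,0,0,0,0,0,0]]' 60;python3 - <<'E'
from h import *
hookpf("n.json")
print(robot.state()["force"])
for a in [(-7,-55,12,40),(-6.5,-55,11,34),(-6,-55,10,28),(-5.5,-55,8.5,22)]: goal("n.json",*a)
E
```

```text
time: 19.23
tcp_pos: [0.5949, 0.1611, 0.1394]
ee_rot: [0.738, 0.653, -0.114, -0.128]
force: [0.4, 0.1, -1.0]
gripper_width: 0.507
time: 19.35
tcp_pos: [0.5946, 0.1611, 0.1393]
ee_rot: [0.738, 0.653, -0.114, -0.128]
force: [0.0, 0.1, -1.0]
gripper_width: 0.502
hook mm [ -6.9 -54.8  11.5] tilt 39.9 yaw err 0.0 roll -0.1
[ 0.03396379  0.0741307  -0.95060286]
tcp [0.5945 0.161  0.1399]
shift [-0.001 -0.002 -0.003] turn [0.001 0.001 0.   ] deg 0.2
tcp [0.5944 0.161  0.1342]
shift [-0.001  0.011  0.032] turn [-0.033  0.001  0.   ] deg 5.9
tcp [0.5948 0.161  0.1285]
shift [-0.001  0.026  0.067] turn [-0.066  0.     0.   ] deg 11.9
tcp [0.5957 0.1609 0.1223]
shift [-0.001  0.046  0.104] turn [-0.099  0.     0.   ] deg 17.9
```

```bash
python3 -m handwheel '[[-1,0,0.005,0.025,-0.033,0,0],[-1,0,0.008,0.032,-0.033,0,0],[-1,0,0.018,0.06,-0.066,0,0],[-1,0,0.02,0.062,-0.066,0,0],[-1,0,0.02,0.062,-0.066,0,0]]' 60; python3 -m handwheel '[[-1,0,0,0,0,0,0]]' 60;python3 - <<'E'
from h import *
hookpf("n.json")
print(robot.state()["force"])
for a in [(-5.5,-55,8.5,22),(-5.5,-55,7,16),(-5,-55,6.5,12)]: goal("n.json",*a)
E
```

```text
time: 19.98
tcp_pos: [0.5953, 0.1613, 0.1306]
ee_rot: [0.747, 0.661, -0.046, -0.052]
force: [-0.0, 0.6, -0.6]
gripper_width: 0.506
time: 20.1
tcp_pos: [0.5957, 0.1612, 0.1301]
ee_rot: [0.747, 0.661, -0.046, -0.051]
force: [0.3, -0.3, -1.7]
gripper_width: 0.506
hook mm [ -5.2 -54.6  11.5] tilt 28.0 yaw err 0.0 roll -0.0
[ 0.28237315 -0.25825033 -1.68722965]
tcp [0.5957 0.1609 0.1223]
shift [-0.002  0.008  0.051] turn [-0.033  0.     0.   ] deg 6.0
tcp [0.5966 0.1608 0.1162]
shift [-0.002  0.019  0.09 ] turn [-0.067  0.     0.   ] deg 12.0
tcp [0.5979 0.1606 0.1127]
shift [-0.002  0.031  0.112] turn [-0.089  0.     0.   ] deg 16.0
```

```bash
python3 -m handwheel '[[-1,0,0.006,0.045,-0.033,0,0],[-1,0,0.006,0.045,-0.033,0,0],[-1,0,0.017,0.082,-0.067,0,0],[-1,0,0.028,0.105,-0.089,0,0],[-1,0,0.028,0.105,-0.089,0,0]]' 60; python3 -m handwheel '[[-1,0,0,0,0,0,0]]' 60;python3 - <<'E'
from h import *
hookpf("n.json")
print(robot.state()["force"])
for a in [(-5,-55,6.5,12),(-5,-55,5,8),(-4.5,-55,3.5,5),(-4.5,-55,2,2)]: goal("n.json",*a)
E
```

```text
time: 20.72
tcp_pos: [0.5959, 0.1611, 0.1139]
ee_rot: [0.747, 0.662, 0.046, 0.053]
force: [-1.0, 0.5, -0.3]
gripper_width: 0.503
time: 20.85
tcp_pos: [0.5976, 0.1611, 0.1144]
ee_rot: [0.747, 0.661, 0.047, 0.053]
force: [-0.2, 0.5, -0.8]
gripper_width: 0.504
hook mm [ -5.4 -54.5   8.1] tilt 12.0 yaw err 0.0 roll -0.0
[-0.17070572  0.52415768 -0.7546679 ]
tcp [0.5979 0.1606 0.1127]
shift [-0.003  0.001  0.011] turn [-0.  0.  0.] deg 0.1
tcp [0.599  0.1605 0.1083]
shift [-0.003  0.004  0.042] turn [-0.022  0.     0.   ] deg 4.0
tcp [0.6004 0.1603 0.1046]
shift [-0.003  0.01   0.067] turn [-0.039  0.     0.   ] deg 7.0
tcp [0.6014 0.1602 0.101 ]
shift [-0.003  0.013  0.092] turn [-0.056  0.     0.   ] deg 10.0
```

```bash
python3 -m handwheel '[[-1,0,0.004,0.042,-0.022,0,0],[-1,0,0.008,0.065,-0.039,0,0],[-1,0,0.008,0.065,-0.039,0,0],[-1,0,0.008,0.088,-0.056,0,0],[-1,0,0.008,0.088,-0.056,0,0]]' 60; python3 -m handwheel '[[-1,0,0,0,0,0,0]]' 60;python3 - <<'E'
from h import *
hookpf("n.json")
print(robot.state()["force"])
for a in [(-4.5,-55,2,2),(-4.5,-55,0,0),(-5,-55,-2,0)]: goal("n.json",*a)
E
```

```text
time: 21.48
tcp_pos: [0.5998, 0.1607, 0.1009]
ee_rot: [0.739, 0.655, 0.104, 0.118]
force: [0.3, 0.7, -0.8]
gripper_width: 0.505
time: 21.6
tcp_pos: [0.6002, 0.1607, 0.1012]
ee_rot: [0.739, 0.655, 0.105, 0.118]
force: [-0.7, -0.0, -0.6]
gripper_width: 0.506
hook mm [ -5.8 -54.6   2.2] tilt 2.0 yaw err 0.1 roll -0.0
[-0.72733727 -0.03948857 -0.60128064]
tcp [0.6014 0.1602 0.101 ]
shift [-0.002  0.008  0.004] turn [0. 0. 0.] deg 0.1
tcp [0.6022 0.1601 0.0976]
shift [-0.002  0.006  0.027] turn [-0.011  0.     0.   ] deg 2.0
tcp [0.6017 0.1601 0.0956]
shift [-0.002 -0.002  0.038] turn [-0.011  0.     0.   ] deg 2.0
```

```bash
python3 -m handwheel '[[-1,0,0.002,0.02,-0.011,0,0],[-1,0,0,0.035,-0.012,0,0],[-1,0,0,0.035,-0.012,0,0]]' 60; python3 -m handwheel '[[-1,0,0,0,0,0,0]]' 60;python3 - <<'E'
from h import *
hookpf("n.json")
print(robot.state()["force"])
E
```

```text
time: 21.98
tcp_pos: [0.6013, 0.1604, 0.0957]
ee_rot: [0.737, 0.652, 0.117, 0.132]
force: [-0.6, -0.0, -0.2]
gripper_width: 0.502
time: 22.1
tcp_pos: [0.6013, 0.1603, 0.0958]
ee_rot: [0.737, 0.652, 0.117, 0.133]
force: [0.8, 0.5, -1.3]
gripper_width: 0.504
hook mm [ -5.5 -54.8  -1.7] tilt -0.2 yaw err 0.1 roll -0.0
[ 0.80462178  0.45840539 -1.27240606]
```

```bash
python3 -m handwheel '[[-1,0,-0.005,0.013,0,0,0],[-1,0,-0.005,0.013,0,0,0],[-1,0,-0.005,0.013,0,0,0]]' 60;python3 - <<'E'
from h import *
hookpf("n.json")
print(robot.state()["force"])
c=cam("scene");cv2.imwrite("pics/p2.png",cv2.resize(c["img"][160:250,270:370],None,fx=7,fy=6,interpolation=2))
E
```

```text
time: 22.48
tcp_pos: [0.6014, 0.1604, 0.0953]
ee_rot: [0.737, 0.652, 0.118, 0.133]
force: [-8.6, -0.5, 12.3]
gripper_width: 0.505
hook mm [ -5.4 -54.7  -2.1] tilt -0.4 yaw err 0.1 roll -0.0
[-8.58645624 -0.4774141  12.26799788]
```

View pics/p2.png

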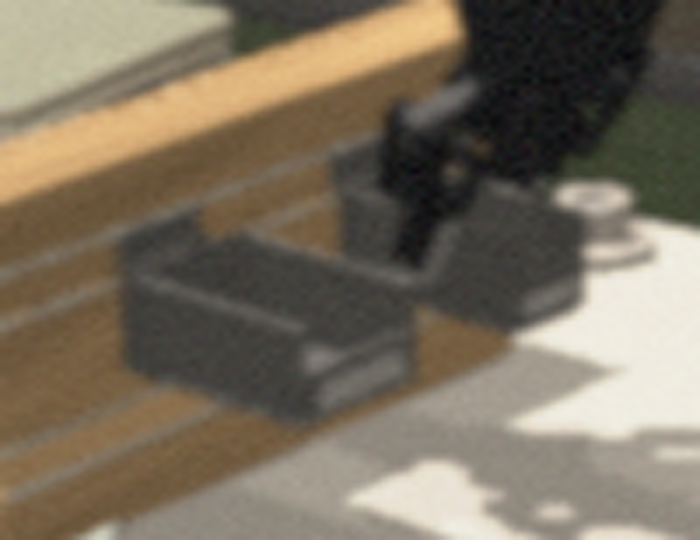

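```bash
python3 -m handwheel '[[0.1,0,0,0,0,0,0],[0.2,0,0,0,0,0,0],[0.4,0,0,0,0,0,0],[0.4,0,0,0,0,0,0]]' 20; python3 -m handwheel '[[0.5,0,0,-0.1,0,0,0],[0.5,0,0,-0.4,0,0,0],[0.5,0,0,-0.7,0,0,0],[0.5,0,0,-0.8,0,0,0]]' 20
python3 - <<'E'
from h import *
c=cam("scene");cv2.imwrite("pics/q2.png",cv2.resize(c["img"][160:250,270:370],None,fx=7,fy=6,interpolation=2))
c=cam("top");cv2.imwrite("pics/q.png",cv2.resize(c["img"][160:290,310:470],None,fx=5,fy=4.6,interpolation=2))
E
```

```text
time: 23.02
tcp_pos: [0.6009, 0.1603, 0.0934]
ee_rot: [0.737, 0.652, 0.117, 0.133]
force: [1.1, -0.0, -0.5]
gripper_width: 0.698
time: 23.52
tcp_pos: [0.5603, 0.1663, 0.2103]
ee_rot: [0.737, 0.652, 0.12, 0.134]
force: [0.7, 0.7, 0.6]
gripper_width: 0.753
```

View pics/q2.png

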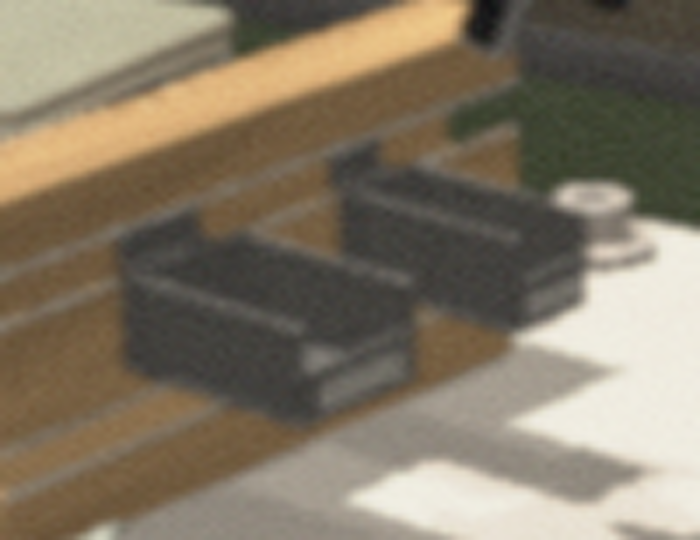

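View pics/q.png

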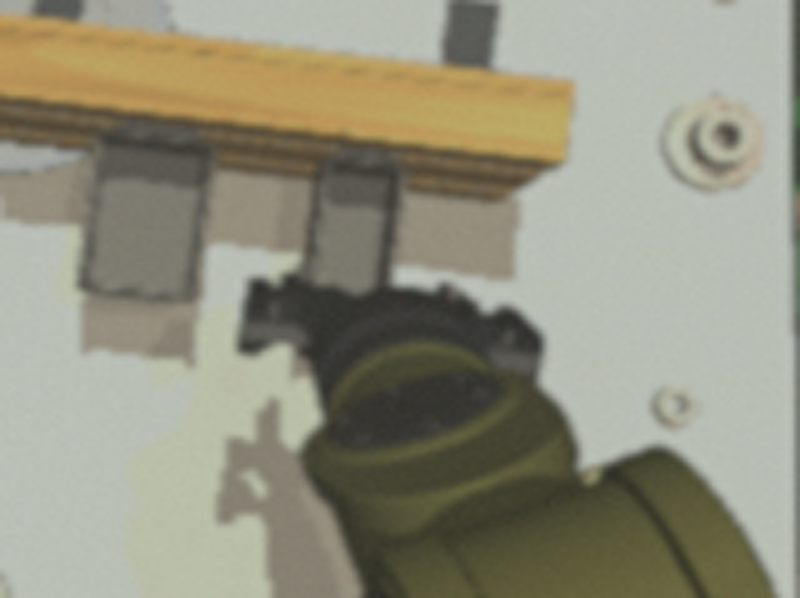

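Run:
```python
from h import *
rel((.45,.0,.15),tool(PX,(0,0,-1)))
```

```text
shift [-1.189 -0.695  0.155] turn [ 0.089 -0.09   0.495] deg 92.0
```

```bash
python3 -m handwheel '[[0.5,-0.1,-0.25,-0.2,0.02,-0.02,0.05],[0.5,-0.4,-0.5,-0.2,0.035,-0.035,0.11],[0.5,-0.7,-0.6,-0.1,0.05,-0.05,0.18],[0.5,-0.9,-0.65,0,0.06,-0.06,0.24],[0.5,-1,-0.695,0.1,0.07,-0.07,0.3]]' 20
python3 - <<'E'
from h import *
rel((.42,-.02,.15),tool(PX,(0,0,-1)))
E
```

```text
time: 24.25
tcp_pos: [0.4481, 0.0263, 0.1538]
ee_rot: [0.962, 0.267, 0.019, 0.06]
force: [0.2, 0.1, 1.2]
gripper_width: 0.751
shift [-0.32   0.164  0.045] turn [ 0.038 -0.015  0.211] deg 38.8
```

```bash
python3 -m handwheel '[[0.3,0.1,-0.3,-0.2,0.01,-0.005,0.055],[0.3,0.2,-0.4,-0.3,0.02,-0.01,0.11],[0.3,0.2,-0.4,-0.3,0.03,-0.012,0.165],[0.3,0.2,-0.4,-0.3,0.038,-0.015,0.211],[0.3,0.2,-0.4,-0.3,0.038,-0.015,0.211]]' 20
python3 - <<'E'
from h import *
c=cam("scene");cv2.imwrite("pics/r2.png",cv2.resize(c["img"][160:260,330:450],None,fx=6,fy=6,interpolation=2))
c=cam("top");cv2.imwrite("pics/r.png",cv2.resize(c["img"][160:290,310:470],None,fx=5,fy=4.6,interpolation=2))
E
```

```text
time: 24.88
tcp_pos: [0.4403, 0.0984, 0.1915]
ee_rot: [0.998, -0.057, 0.0, 0.001]
force: [-0.2, -0.4, 0.4]
gripper_width: 0.649
```

View pics/r.png

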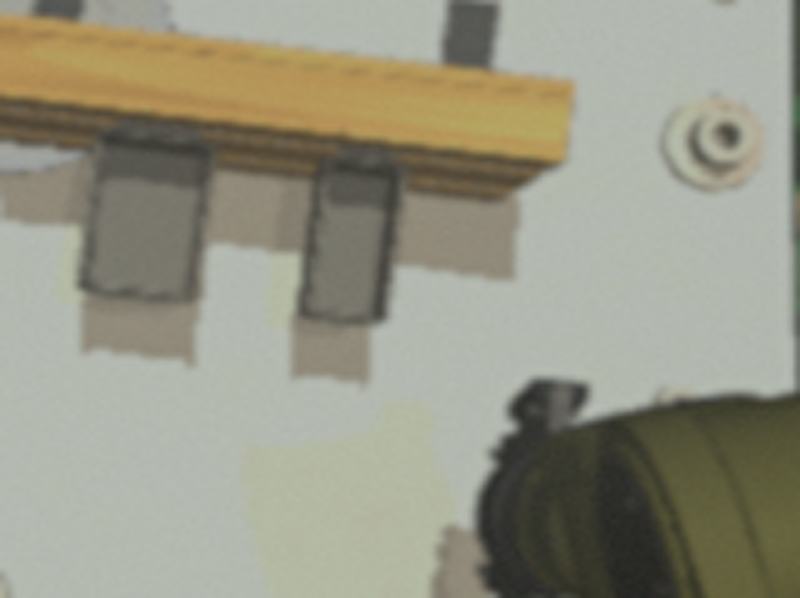

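View pics/r2.png

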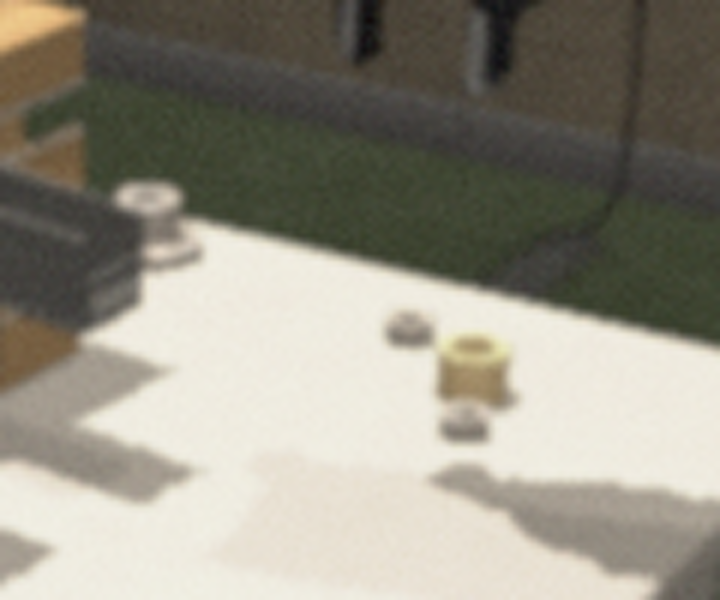

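Run:
```python
from h import *
c=cam("scene")
f=lambda u,v:(u/6+330,v/6+160)
print("old bush",onz(c,(571/3.1+240,198/3.1+150),.026))
print("new bush top",onz(c,f(475,346),.026))
print("c1",onz(c,f(465,410),.012),"c2",onz(c,f(410,318),.012))
```

```text
old bush [ 0.42319842 -0.03830705  0.026     ]
new bush top [0.4478413  0.00778978 0.026     ]
c1 [0.43320669 0.0456155  0.012     ] c2 [ 0.50139871 -0.03101535  0.012     ]
```

```bash
python3 -m handwheel '[[0.2,0,-0.4,0,0,0,0],[0.2,0,-0.8,0,0,0,0],[0.2,0,-1,0,0,0,0]]' 20
python3 - <<'E'
from h import *
c=cam("top");cv2.imwrite("pics/u.png",cv2.resize(c["img"][225:305,370:470],None,fx=7,fy=7,interpolation=2))
E
```

```text
time: 25.4
tcp_pos: [0.458, 0.2507, 0.1925]
ee_rot: [0.998, -0.056, 0.002, 0.0]
force: [1.1, -1.0, 0.4]
gripper_width: 0.602
```

View pics/u.png

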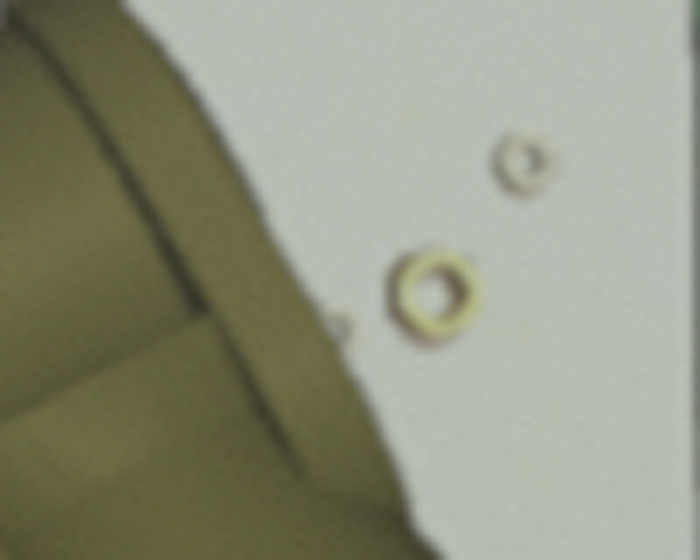

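Run:
```python
from h import *
c=cam("top")
f=lambda u,v:(u/7+370,v/7+225)
b=onz(c,f(436,294),.026);print(b,onz(c,f(524,162),.012))
p=np.array([.447,.006,0]);p[:2]=(b[:2]+[.4478,.0078])/2;print(p)
Rt=tool(PX,(0,0,-1))
rel(p+[0,0,.13],Rt)
```

```text
[0.45163748 0.00226544 0.026     ] [ 0.50566327 -0.03750962  0.012     ]
[0.44971874 0.00503272 0.        ]
shift [0.123 1.635 0.416] turn [ 0.    -0.001  0.004] deg 0.8
```

```bash
python3 -m handwheel '[[0.2,0.05,0.4,0.1,0,0,0],[0.2,0.08,0.8,0.2,0,0,0],[0.2,0.1,1,0.2,0,0,0]]' 20; python3 -m handwheel '[[0.2,0.03,0.3,0.1,0,0,0],[0.2,0.03,0.64,0.2,0,0,0],[0.2,0.03,0.64,0.2,0,0,0],[0.2,0.03,0.64,0.2,0,0,0]]' 20
python3 - <<'E'
from h import *
Rt=tool(PX,(0,0,-1))
rel((.451,.003,.06),Rt);rel((.451,.003,.004),Rt)
c=cam("scene");cv2.imwrite("pics/v2.png",cv2.resize(c["img"][160:260,330:450],None,fx=6,fy=6,interpolation=2))
E
```

```text
time: 25.88
tcp_pos: [0.4535, 0.094, 0.1615]
ee_rot: [0.998, -0.058, -0.0, 0.001]
force: [1.1, 0.3, -0.6]
gripper_width: 0.598
time: 26.38
tcp_pos: [0.4491, 0.0011, 0.1332]
ee_rot: [0.998, -0.058, 0.001, 0.0]
force: [-0.9, 0.8, 0.0]
gripper_width: 0.597
shift [ 0.01  -0.014  0.488] turn [ 0.    -0.001  0.003] deg 0.5
shift [ 0.009 -0.014  0.861] turn [ 0.    -0.001  0.003] deg 0.5
```

View pics/v2.png

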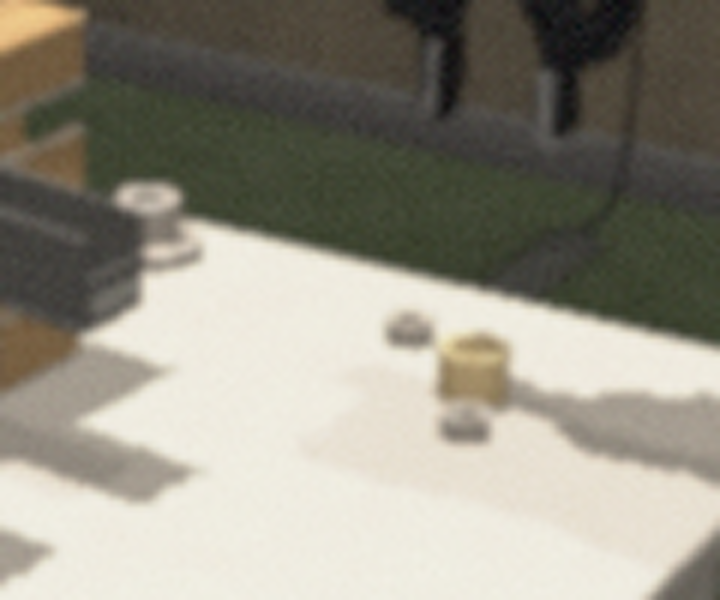

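```bash
python3 -m handwheel '[[0.2,0.01,-0.012,0.3,0,0,0],[0.2,0.01,-0.012,0.55,0,0,0],[0.2,0.01,-0.012,0.55,0,0,0]]' 20
python3 - <<'E'
from h import *
c=cam("scene");cv2.imwrite("pics/w2.png",cv2.resize(c["img"][160:260,330:450],None,fx=6,fy=6,interpolation=2))
Rt=tool(PX,(0,0,-1));rel((.451,.003,.004),Rt)
E
```

```text
time: 26.8
tcp_pos: [0.4489, 0.0039, 0.0488]
ee_rot: [0.998, -0.056, -0.001, 0.001]
force: [-1.0, 0.9, 0.8]
gripper_width: 0.601
shift [0.004 0.004 0.309] turn [ 0.    -0.     0.003] deg 0.6
```

View pics/w2.png

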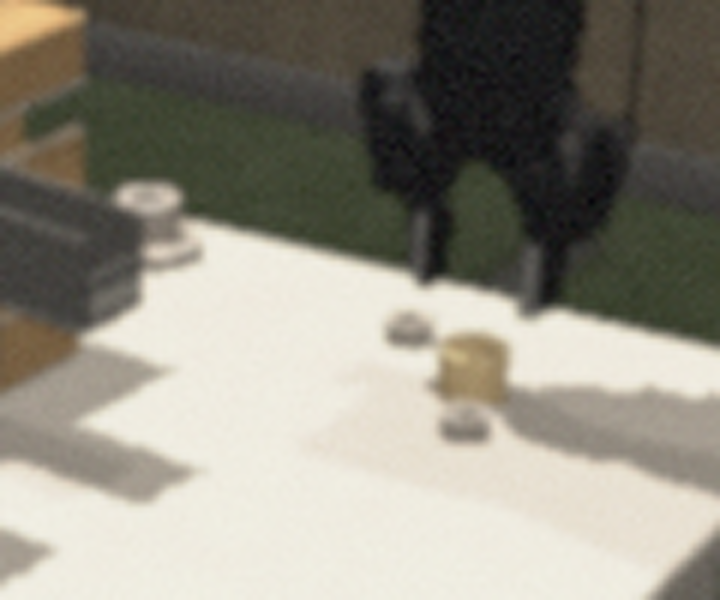

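```bash
python3 -m handwheel '[[0.2,0.004,0.004,0.15,0,0,0.003],[0.2,0.004,0.004,0.3,0,0,0.003],[0.2,0.004,0.004,0.3,0,0,0.003]]' 20
python3 - <<'E'
from h import *
c=cam("scene");cv2.imwrite("pics/x2.png",cv2.resize(c["img"][160:260,330:450],None,fx=6,fy=6,interpolation=2))
print(((proj(c,(.451,.003,.026))-[330,160])*6))
Rt=tool(PX,(0,0,-1));rel((.451,.003,.004),Rt);print(robot.state()["tcp_pos"],robot.state()["force"])
E
```

```text
time: 27.22
tcp_pos: [0.4522, 0.0026, 0.0062]
ee_rot: [0.998, -0.062, 0.001, 0.0]
force: [-0.5, 0.5, -0.4]
gripper_width: 0.599
[473.52359266 340.81073528]
shift [-0.012 -0.002  0.019] turn [ 0.    -0.001  0.   ] deg 0.2
[0.45270736 0.00248114 0.0068242 ] [ 0.060692    0.00482773 -0.43080914]
```

View pics/x2.png

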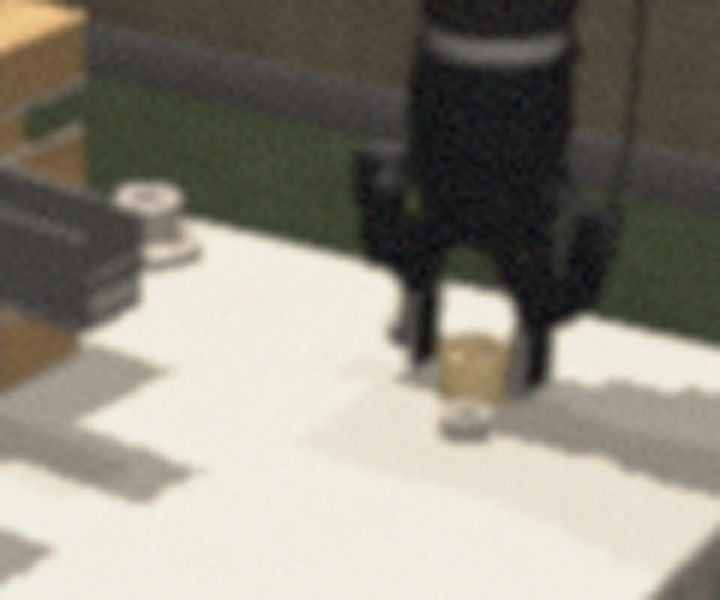

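Fingers straddle the bushing (pixels ~424 and ~530 around 475). Close and lift.

```bash
python3 -m handwheel '[[-0.3,0,0,0.01,0,0,0],[-0.6,0,0,0.01,0,0,0],[-1,0,0,0.01,0,0,0],[-1,0,0,0.01,0,0,0],[-1,0,0,0.01,0,0,0]]' 40; python3 -m handwheel '[[-1,0,0,-0.3,0,0,0],[-1,0,0,-0.7,0,0,0],[-1,0,0,-1,0,0,0],[-1,0,0,-1,0,0,0]]' 40
python3 - <<'E'
from h import *
C=SLOT+(-50.7*PX+54.5*PY)/1e3
print("wide center",C)
Rt=tool(PX,(0,0,-1)); rel((C[0],C[1],.19),Rt)
E
```

```text
time: 27.9
tcp_pos: [0.4535, 0.0023, 0.0059]
ee_rot: [0.998, -0.062, 0.003, 0.0]
force: [-1.7, 1.0, 7.4]
gripper_width: 0.378
time: 28.4
tcp_pos: [0.4549, 0.0023, 0.1588]
ee_rot: [0.998, -0.062, 0.006, 0.0]
force: [0.3, 0.9, -0.8]
gripper_width: 0.378
wide center [0.60850399 0.27023347 0.12      ]
shift [ 0.797 -1.9   -0.198] turn [-0.    -0.004 -0.   ] deg 0.7
```

```bash
python3 -m handwheel '[[-1,0.1,-0.3,-0.2,0,0,0],[-1,0.2,-0.65,-0.25,0,0,0],[-1,0.4,-1,-0.25,0,0,0],[-1,0.4,-1,-0.25,0,0,0]]' 40; python3 -m handwheel '[[-1,0.1,-0.3,0,0,0,0],[-1,0.25,-0.6,0,0,0,0],[-1,0.4,-0.9,0,0,0,0],[-1,0.4,-0.9,0,0,0,0]]' 40; python3 -m handwheel '[[-1,0,0,0,0,0,0]]' 40
python3 - <<'E'
from h import *
C=SLOT+(-50.7*PX+54.5*PY)/1e3
Rt=tool(PX,(0,0,-1)); rel((C[0],C[1],.14),Rt);rel((C[0],C[1],.11),Rt)
c=cam("scene");cv2.imwrite("pics/y2.png",cv2.resize(c["img"][130:250,270:370],None,fx=6,fy=5,interpolation=2))
E
```

```text
time: 28.9
tcp_pos: [0.531, 0.1467, 0.1904]
ee_rot: [0.998, -0.06, 0.001, 0.0]
force: [-0.8, -0.5, -0.8]
gripper_width: 0.372
time: 29.4
tcp_pos: [0.6061, 0.2717, 0.1897]
ee_rot: [0.998, -0.061, 0.001, 0.001]
force: [0.1, -0.2, -1.4]
gripper_width: 0.378
time: 29.52
tcp_pos: [0.6046, 0.269, 0.1906]
ee_rot: [0.998, -0.062, 0.0, 0.001]
force: [-0.4, -0.8, -1.0]
gripper_width: 0.378
shift [ 0.024 -0.012  0.337] turn [ 0.001 -0.    -0.   ] deg 0.2
shift [ 0.024 -0.013  0.537] turn [ 0.001 -0.    -0.   ] deg 0.2
```

View pics/y2.png

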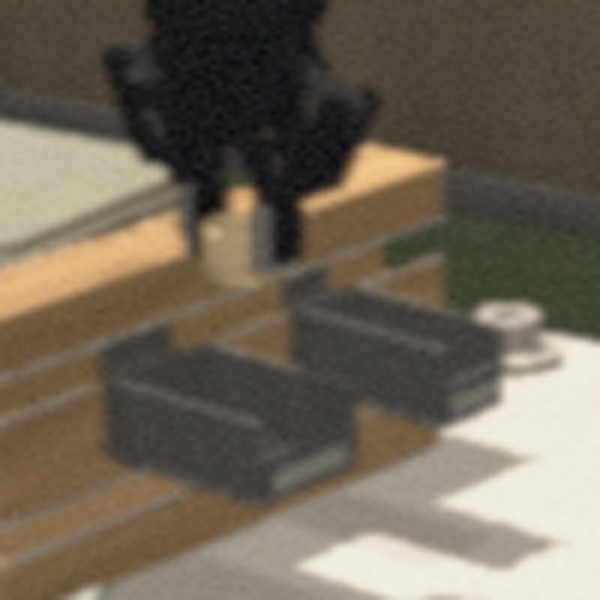

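```bash
python3 -m handwheel '[[-1,-0.056,-0.012,0.1,0,0,0],[-1,-0.056,-0.012,0.3,0,0,0],[-1,-0.056,-0.012,0.45,0,0,0],[-1,-0.056,-0.012,0.45,0,0,0],[-1,-0.056,-0.012,0.45,0,0,0]]' 40
python3 - <<'E'
from h import *
s=robot.state();d=s["tcp_pos"]-SLOT;print(d@PX,d@PY,s["tcp_pos"],s["force"])
c=cam("scene");cv2.imwrite("pics/z2.png",cv2.resize(c["img"][130:250,270:370],None,fx=6,fy=5,interpolation=2))
E
```

```text
time: 30.2
tcp_pos: [0.5981, 0.2724, 0.1255]
ee_rot: [0.998, -0.063, 0.002, 0.0]
force: [0.7, 0.0, -0.5]
gripper_width: 0.375
-0.06127293094178841 0.055338463158299565 [0.59811502 0.27236871 0.12548318] [ 0.70539207  0.04087907 -0.52783202]
```

View pics/z2.png

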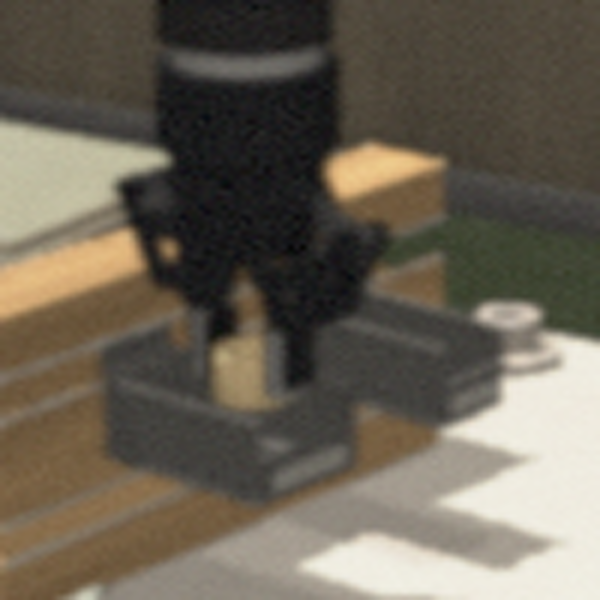

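```bash
python3 -m handwheel '[[-1,0,0,0.05,0,0,0],[-1,0,0,0.05,0,0,0],[-0.05,0,0,0.05,0,0,0],[-0.05,0,0,0.05,0,0,0],[-0.05,0,0,0.05,0,0,0]]' 40; python3 -m handwheel '[[0,0,0,-0.2,0,0,0],[0,0,0,-0.5,0,0,0],[0,-0.1,0,-0.6,0,0,0],[0,-0.4,0.3,-0.6,0,0,0],[0,-0.7,0.6,-0.6,0,0,0]]' 40
python3 - <<'E'
from h import *
c=cam("scene");cv2.imwrite("pics/za2.png",cv2.resize(c["img"][130:250,270:370],None,fx=6,fy=5,interpolation=2))
c=cam("top");cv2.imwrite("pics/za.png",cv2.resize(c["img"][160:290,310:470],None,fx=5,fy=4.6,interpolation=2))
E
```

```text
time: 30.88
tcp_pos: [0.598, 0.2731, 0.1169]
ee_rot: [0.998, -0.062, 0.002, 0.0]
force: [0.1, 0.2, 0.0]
gripper_width: 0.477
time: 31.5
tcp_pos: [0.4821, 0.1975, 0.2056]
ee_rot: [0.998, -0.062, 0.001, 0.001]
force: [0.5, -0.8, 2.3]
gripper_width: 0.5
```

View pics/za2.png

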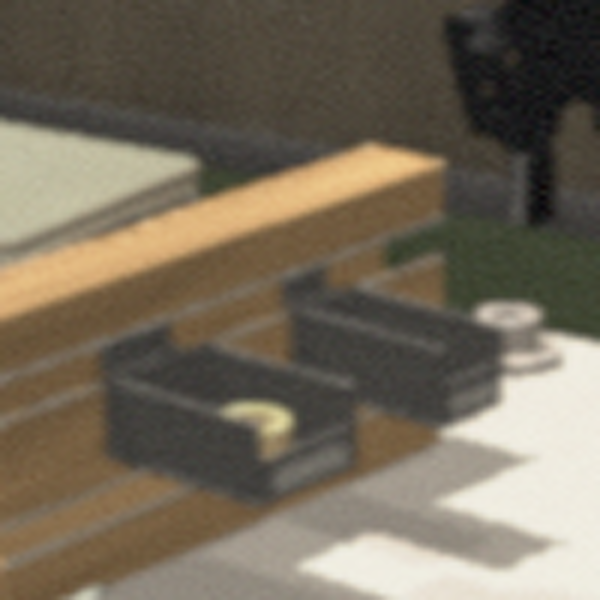

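View pics/za.png

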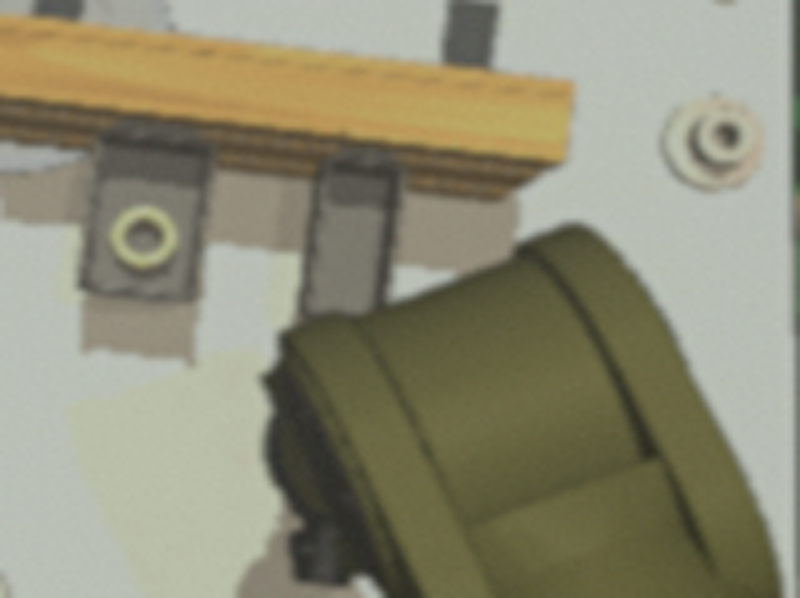

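Run:
```python
from h import *
Rt=tool(PX,(0,0,-1)); rel((.4365,.0433,.10),Rt)
```

```text
shift [-0.131  1.025  0.7  ] turn [ 0.002  0.002 -0.001] deg 0.5
```

```bash
python3 -m handwheel '[[0,-0.05,0.4,0.1,0,0,0],[0,-0.13,0.8,0.3,0,0,0],[0,-0.13,1,0.6,0,0,0],[0,-0.13,1,0.7,0,0,0],[0,-0.13,1,0.7,0,0,0]]' 30; python3 -m handwheel '[[0,0,0,0,0,0,0]]'
python3 - <<'E'
from h import *
Rt=tool(PX,(0,0,-1)); rel((.4365,.0433,.04),Rt);rel((.4365,.0433,.003),Rt)
c=cam("top");cv2.imwrite("pics/zb.png",cv2.resize(c["img"][225:305,370:470],None,fx=6,fy=6,interpolation=2))
c=cam("scene");cv2.imwrite("pics/zb2.png",cv2.resize(c["img"][160:260,330:450],None,fx=6,fy=6,interpolation=2))
E
```

```text
time: 32.22
tcp_pos: [0.4457, 0.052, 0.1007]
ee_rot: [0.998, -0.062, 0.0, 0.0]
force: [0.2, 0.4, 0.8]
gripper_width: 0.501
time: 32.35
tcp_pos: [0.4477, 0.0526, 0.1026]
ee_rot: [0.998, -0.061, 0.002, 0.0]
force: [-0.2, -0.1, -0.4]
gripper_width: 0.497
shift [-0.068  0.071  0.417] turn [ 0.    -0.001  0.   ] deg 0.3
shift [-0.07   0.071  0.663] turn [ 0.    -0.001  0.   ] deg 0.3
```

View pics/zb2.png

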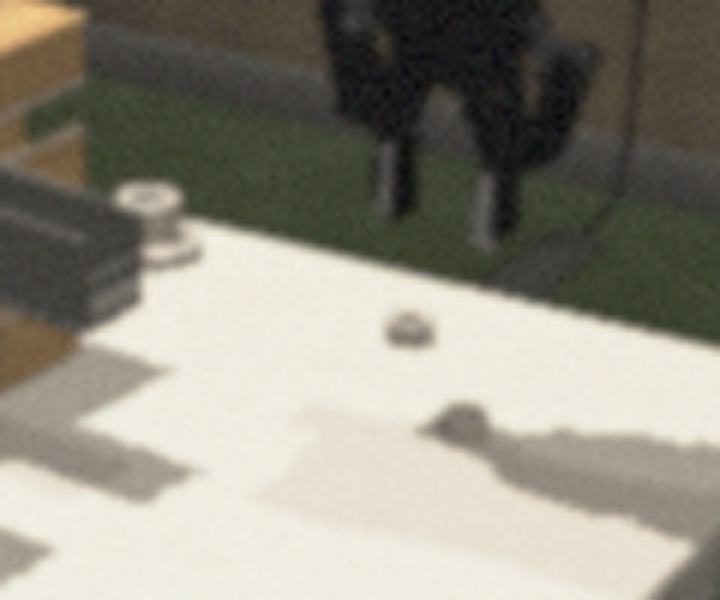

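```bash
python3 -m handwheel '[[0,-0.04,0.04,0.1,0,0,0],[0,-0.07,0.071,0.38,0,0,0],[0,-0.07,0.071,0.4,0,0,0],[0,-0.07,0.071,0.4,0,0,0]]' 30; python3 -m handwheel '[[0,0,0,0,0,0,0]]'
python3 - <<'E'
from h import *
Rt=tool(PX,(0,0,-1)); rel((.4365,.0433,.003),Rt)
c=cam("scene");cv2.imwrite("pics/zc2.png",cv2.resize(c["img"][160:260,330:450],None,fx=6,fy=6,interpolation=2))
E
```

```text
time: 32.95
tcp_pos: [0.4358, 0.0428, 0.0425]
ee_rot: [0.998, -0.062, 0.002, 0.0]
force: [-0.2, 0.5, 0.8]
gripper_width: 0.501
time: 33.08
tcp_pos: [0.4365, 0.0427, 0.043]
ee_rot: [0.998, -0.062, 0.003, 0.0]
force: [-0.1, -0.1, -0.1]
gripper_width: 0.499
shift [-0.002 -0.004  0.267] turn [ 0.    -0.002 -0.   ] deg 0.3
```

View pics/zc2.png

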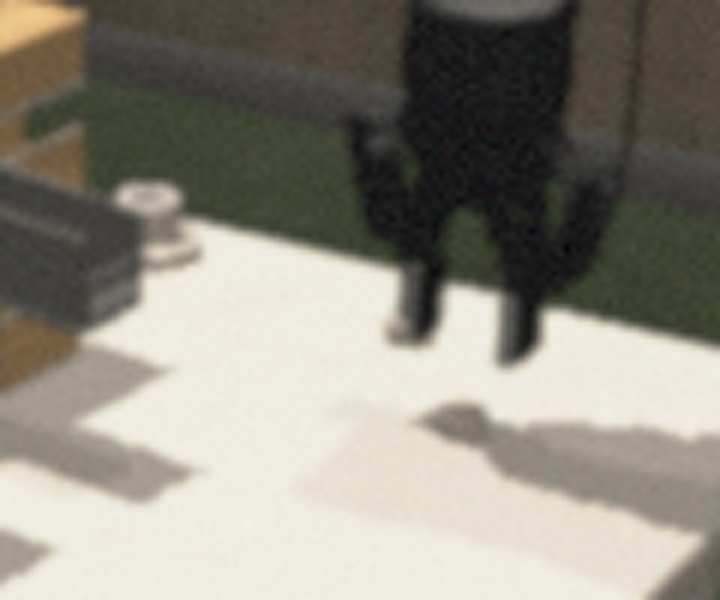

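```bash
python3 -m handwheel '[[0,-0.002,-0.004,0.15,0,0,0],[0,-0.002,-0.004,0.265,0,0,0],[0,-0.002,-0.004,0.265,0,0,0],[0,-0.002,-0.004,0.265,0,0,0]]' 30
python3 - <<'E'
from h import *
c=cam("scene");cv2.imwrite("pics/zd2.png",cv2.resize(c["img"][180:260,370:450],None,fx=8,fy=7,interpolation=2))
print(robot.state()["tcp_pos"],robot.state()["force"])
E
```

```text
time: 33.62
tcp_pos: [0.4356, 0.043, 0.0026]
ee_rot: [0.998, -0.062, 0.002, 0.0]
force: [-0.2, 0.6, 0.4]
gripper_width: 0.5
[0.43574669 0.04302802 0.00271363] [-0.2306902  -0.5270998   0.76883491]
```

View pics/zd2.png

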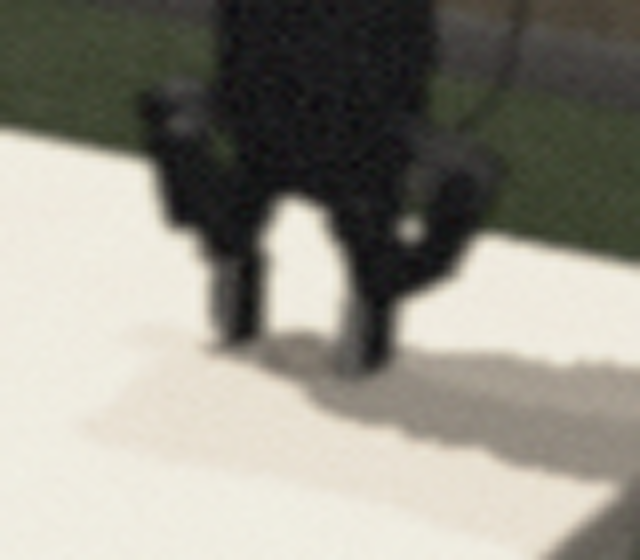

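```bash
python3 -m handwheel '[[-0.4,0,0,0,0,0,0],[-0.6,0,0,0,0,0,0],[-1,0,0,0,0,0,0],[-1,0,0,0,0,0,0],[-1,0,0,0,0,0,0]]' 30
python3 - <<'E'
from h import *
print(robot.state()["gripper_width"],robot.state()["force"])
c=cam("scene");cv2.imwrite("pics/ze2.png",cv2.resize(c["img"][180:260,370:450],None,fx=8,fy=7,interpolation=2))
E
```

```text
time: 34.3
tcp_pos: [0.4354, 0.043, 0.0026]
ee_rot: [0.998, -0.062, 0.002, 0.0]
force: [-0.9, -0.1, 5.7]
gripper_width: 0.248
0.24833919189240444 [-0.8599409  -0.14540859  5.70741965]
```

View pics/ze2.png

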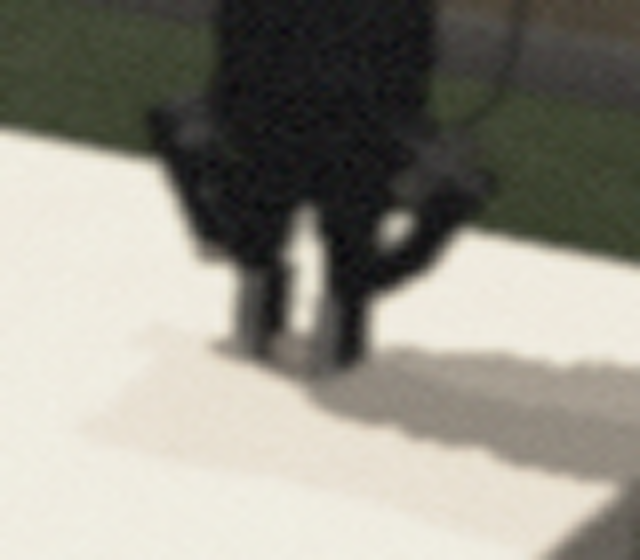

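Width 0.248 (21 mm): the collar is held. Lift and go to the narrow bin.

```bash
python3 -m handwheel '[[-1,0,0,-0.3,0,0,0],[-1,0,0,-0.7,0,0,0],[-1,0,0,-1,0,0,0],[-1,0.1,-0.2,-1,0,0,0]]' 30
python3 - <<'E'
from h import *
C=SLOT+(-60*PX-54.7*PY)/1e3; print(C)
Rt=tool(PX,(0,0,-1)); rel((C[0],C[1],.18),Rt)
c=cam("scene");cv2.imwrite("pics/zf2.png",cv2.resize(c["img"][130:250,330:450],None,fx=6,fy=5,interpolation=2))
print(robot.state()["gripper_width"])
E
```

```text
time: 34.85
tcp_pos: [0.4553, 0.0706, 0.1561]
ee_rot: [0.998, -0.063, 0.005, -0.0]
force: [1.0, -0.0, -0.8]
gripper_width: 0.243
[0.58581545 0.16301239 0.12      ]
shift [ 0.787 -0.721 -0.151] turn [-0.    -0.003 -0.001] deg 0.6
0.24489362058334935
```

View pics/zf2.png

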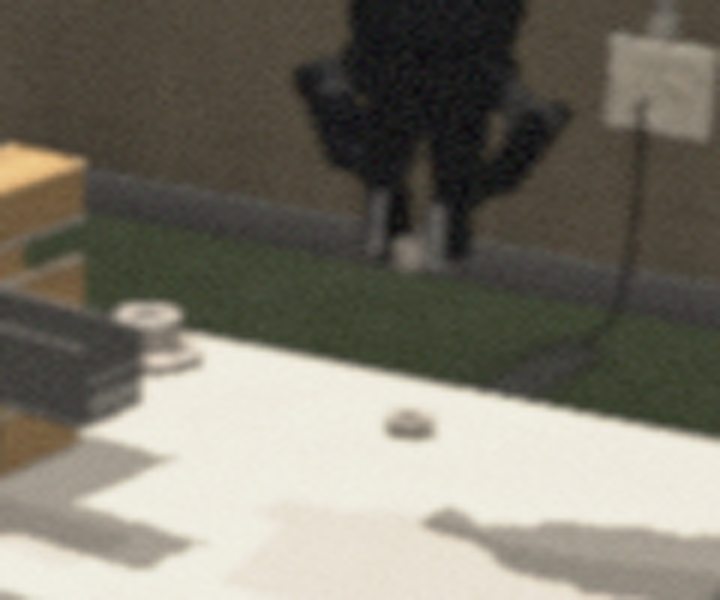

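```bash
python3 -m handwheel '[[-1,0.2,-0.2,-0.15,0,0,0],[-1,0.5,-0.45,-0.15,0,0,0],[-1,0.787,-0.72,-0.15,0,0,0],[-1,0.787,-0.72,-0.15,0,0,0],[-1,0.787,-0.72,-0.15,0,0,0]]' 30; python3 -m handwheel '[[-1,0,0,0,0,0,0]]';python3 - <<'E'
from h import *
C=SLOT+(-60*PX-54.7*PY)/1e3
Rt=tool(PX,(0,0,-1)); rel((C[0],C[1],.115),Rt)
c=cam("scene");cv2.imwrite("pics/zg2.png",cv2.resize(c["img"][130:250,270:370],None,fx=6,fy=5,interpolation=2))
E
```

```text
time: 35.52
tcp_pos: [0.5825, 0.1632, 0.1738]
ee_rot: [0.998, -0.062, 0.0, 0.001]
force: [-0.5, 0.5, -0.0]
gripper_width: 0.24
time: 35.65
tcp_pos: [0.5823, 0.1627, 0.1746]
ee_rot: [0.998, -0.062, 0.001, 0.001]
force: [-0.3, 1.0, -0.4]
gripper_width: 0.245
shift [ 0.022 -0.005  0.398] turn [ 0.    -0.001 -0.   ] deg 0.2
```

View pics/zg2.png

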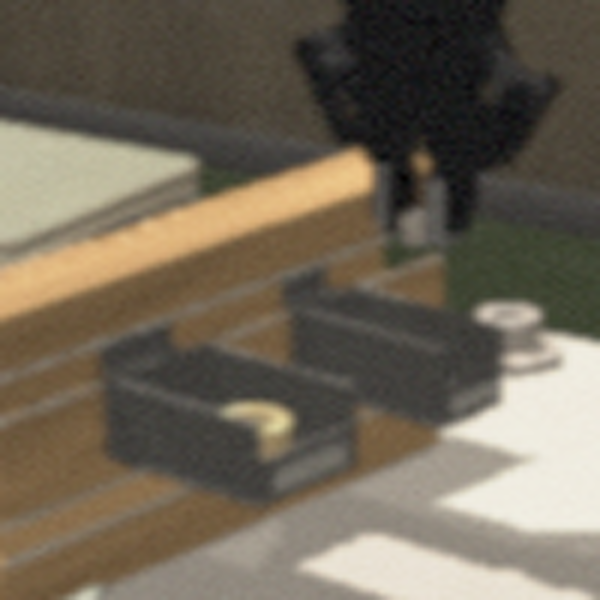

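```bash
python3 -m handwheel '[[-1,0.01,-0.005,0.15,0,0,0],[-1,0.01,-0.005,0.38,0,0,0],[-1,0.01,-0.005,0.38,0,0,0],[-1,0.01,-0.005,0.38,0,0,0]]' 30
python3 - <<'E'
from h import *
s=robot.state();d=s["tcp_pos"]-SLOT;print(d@PX,d@PY,s["tcp_pos"],s["force"])
c=cam("scene");cv2.imwrite("pics/zh2.png",cv2.resize(c["img"][130:250,270:370],None,fx=6,fy=5,interpolation=2))
E
```

```text
time: 36.2
tcp_pos: [0.5854, 0.1638, 0.1189]
ee_rot: [0.998, -0.062, 0.002, 0.0]
force: [-0.1, 0.4, 0.3]
gripper_width: 0.248
-0.06055031068261608 -0.05396145419961426 [0.58536036 0.16381313 0.11888944] [-0.0748016   0.36451782  0.27390672]
```

View pics/zh2.png

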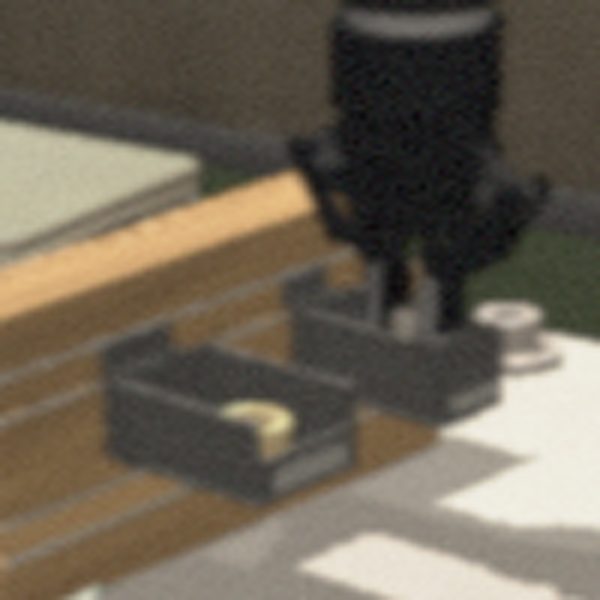

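```bash
python3 -m handwheel '[[-0.25,0,0,0,0,0,0],[-0.25,0,0,0,0,0,0],[-0.25,0,0,0,0,0,0]]' 30; python3 -m handwheel '[[-0.2,0,0,-0.2,0,0,0],[-0.2,0,0,-0.45,0,0,0],[-0.1,-0.2,0.3,-0.45,0,0,0],[0,-0.4,0.7,-0.4,0,0,0],[0,-0.4,1,-0.4,0,0,0]]' 30
python3 - <<'E'
from h import *
c=cam("scene");cv2.imwrite("pics/zi2.png",cv2.resize(c["img"][130:250,270:430],None,fx=5,fy=5,interpolation=2))
c=cam("top");cv2.imwrite("pics/zi.png",cv2.resize(c["img"][160:290,310:470],None,fx=5,fy=4.6,interpolation=2))
Rt=tool(PX,(0,0,-1)); rel((.5055,-.037,.10),Rt)
E
```

```text
time: 36.62
tcp_pos: [0.5853, 0.1641, 0.1179]
ee_rot: [0.998, -0.062, 0.002, 0.0]
force: [-0.4, -0.1, -0.2]
gripper_width: 0.373
time: 37.25
tcp_pos: [0.5043, 0.0216, 0.1771]
ee_rot: [0.998, -0.062, 0.001, 0.001]
force: [1.2, -0.5, -0.0]
gripper_width: 0.499
shift [0.048 0.37  0.518] turn [ 0.001 -0.001 -0.002] deg 0.4
```

View pics/zi2.png

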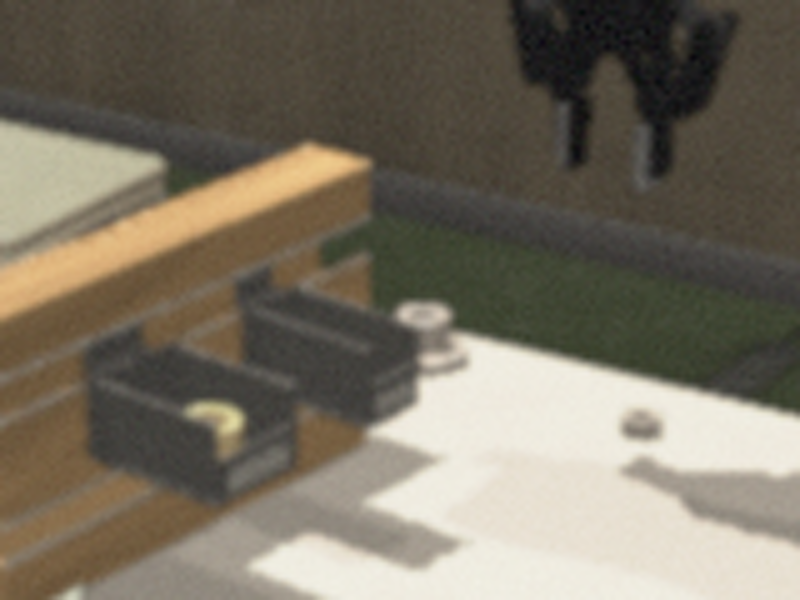

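View pics/zi.png

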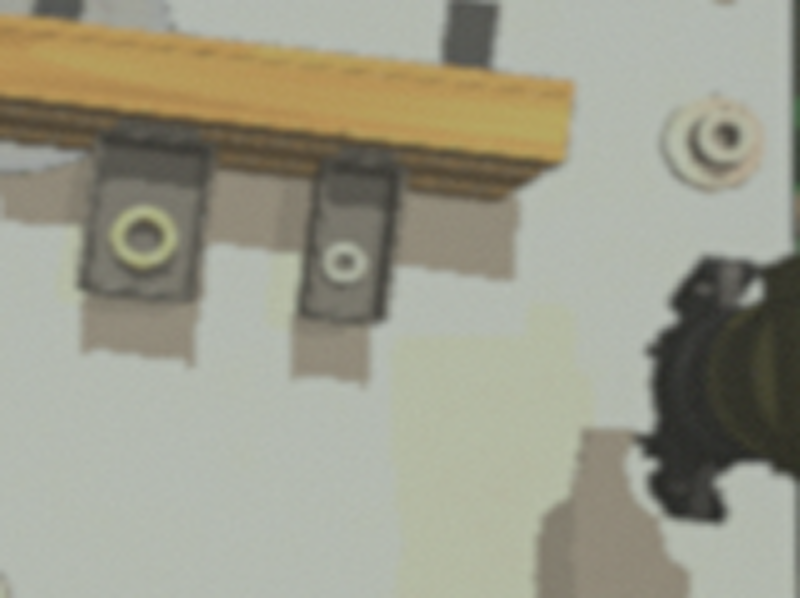

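```bash
python3 -m handwheel '[[0,0.03,0.2,0.1,0,0,0],[0,0.048,0.37,0.3,0,0,0],[0,0.048,0.37,0.52,0,0,0],[0,0.048,0.37,0.52,0,0,0],[0,0.048,0.37,0.52,0,0,0]]' 30
python3 - <<'E'
from h import *
Rt=tool(PX,(0,0,-1)); rel((.5055,-.0370,.04),Rt)
c=cam("scene");cv2.imwrite("pics/zj2.png",cv2.resize(c["img"][160:240,360:440],None,fx=8,fy=7,interpolation=2))
print((proj(c,(.5055,-.037,.012))-[360,160])*[8,7],(proj(c,(.4355,.043,.012))))
E
```

```text
time: 37.98
tcp_pos: [0.5081, -0.0328, 0.1005]
ee_rot: [0.998, -0.062, 0.002, 0.0]
force: [0.1, -0.2, 0.3]
gripper_width: 0.497
shift [-0.015  0.029  0.403] turn [ 0.    -0.001 -0.   ] deg 0.2
[304.23361358 363.7425427 ] [407.1817618  227.78544347]
```

View pics/zj2.png

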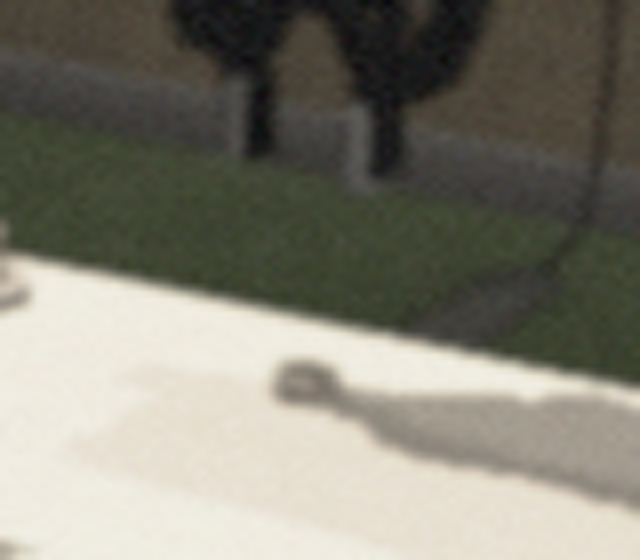

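```bash
python3 -m handwheel '[[0,-0.013,0.026,0.2,0,0,0],[0,-0.013,0.026,0.4,0,0,0],[0,-0.013,0.026,0.4,0,0,0],[0,-0.013,0.026,0.4,0,0,0]]' 30; python3 -m handwheel '[[0,0,0,0,0,0,0]]'
python3 - <<'E'
from h import *
Rt=tool(PX,(0,0,-1)); rel((.5055,-.0370,.003),Rt)
E
```

```text
time: 38.52
tcp_pos: [0.5064, -0.0369, 0.0411]
ee_rot: [0.998, -0.062, 0.002, 0.0]
force: [-0.4, 0.7, 0.7]
gripper_width: 0.5
time: 38.65
tcp_pos: [0.5065, -0.037, 0.0412]
ee_rot: [0.998, -0.062, 0.003, 0.0]
force: [0.1, -0.5, -0.7]
gripper_width: 0.5
shift [-0.008  0.001  0.254] turn [ 0.    -0.002 -0.   ] deg 0.3
```

```bash
python3 -m handwheel '[[0,-0.006,0,0.15,0,0,0],[0,-0.006,0,0.254,0,0,0],[0,-0.006,0,0.254,0,0,0],[0,-0.006,0,0.254,0,0,0]]' 30;  python3 -m handwheel '[[-0.4,0,0,0,0,0,0],[-0.6,0,0,0,0,0,0],[-1,0,0,0,0,0,0],[-1,0,0,0,0,0,0],[-1,0,0,0,0,0,0]]' 30; python3 -m handwheel '[[-1,0,0,-0.3,0,0,0],[-1,0,0,-0.7,0,0,0],[-1,0,0,-1,0,0,0],[-1,0,-0.1,-1,0,0,0]]' 30
python3 - <<'E'
from h import *
C=SLOT+(-60*PX-54.3*PY)/1e3
Rt=tool(PX,(0,0,-1)); rel((C[0],C[1],.18),Rt)
c=cam("scene");cv2.imwrite("pics/zk2.png",cv2.resize(c["img"][130:250,330:450],None,fx=6,fy=5,interpolation=2))
E
```

```text
time: 39.15
tcp_pos: [0.5046, -0.037, 0.0019]
ee_rot: [0.998, -0.062, 0.002, 0.0]
force: [0.3, 0.6, 0.4]
gripper_width: 0.503
time: 39.78
tcp_pos: [0.5049, -0.0371, 0.0022]
ee_rot: [0.998, -0.062, 0.002, 0.0]
force: [-1.1, 0.4, 5.0]
gripper_width: 0.247
time: 40.28
tcp_pos: [0.5087, -0.0224, 0.1554]
ee_rot: [0.998, -0.063, 0.005, 0.0]
force: [0.5, -0.1, -1.0]
gripper_width: 0.249
shift [ 0.357 -1.294 -0.161] turn [ 0.    -0.003 -0.001] deg 0.6
```

View pics/zk2.png

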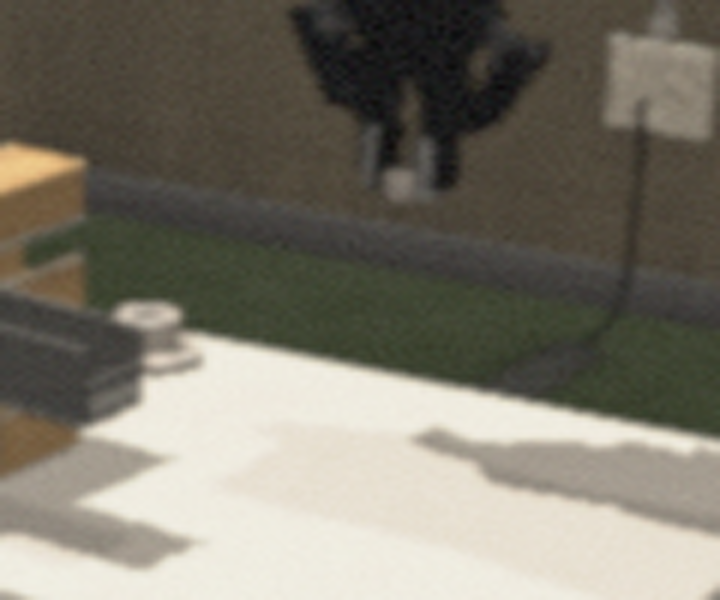

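```bash
python3 -m handwheel '[[-1,0,-0.3,-0.16,0,0,0],[-1,0.1,-0.7,-0.16,0,0,0],[-1,0.25,-1,-0.16,0,0,0],[-1,0.25,-1,-0.16,0,0,0]]' 30; python3 -m handwheel '[[-1,0.05,-0.15,0,0,0,0],[-1,0.1,-0.29,0,0,0,0],[-1,0.1,-0.29,0,0,0,0],[-1,0.1,-0.29,0,0,0,0]]'
python3 - <<'E'
from h import *
C=SLOT+(-60*PX-54.3*PY)/1e3
Rt=tool(PX,(0,0,-1)); rel((C[0],C[1],.118),Rt);print(robot.state()["gripper_width"])
E
```

```text
time: 40.83
tcp_pos: [0.5618, 0.1251, 0.1731]
ee_rot: [0.998, -0.06, 0.0, 0.0]
force: [-0.5, -0.8, 0.3]
gripper_width: 0.243
time: 41.32
tcp_pos: [0.5811, 0.163, 0.1748]
ee_rot: [0.998, -0.062, 0.001, 0.001]
force: [-0.0, -0.1, -0.7]
gripper_width: 0.245
shift [ 0.031 -0.008  0.379] turn [ 0.    -0.001 -0.   ] deg 0.1
0.24480452850364445
```

```bash
python3 -m handwheel '[[-1,0.028,-0.008,0.15,0,0,0],[-1,0.028,-0.008,0.375,0,0,0],[-1,0.028,-0.008,0.375,0,0,0],[-1,0.028,-0.008,0.375,0,0,0]]' 30
python3 - <<'E'
from h import *
s=robot.state();d=s["tcp_pos"]-SLOT;print(d@PX,d@PY,s["tcp_pos"],s["force"])
E
python3 -m handwheel '[[-0.25,0,0,0,0,0,0],[-0.25,0,0,0,0,0,0],[-0.25,0,0,0,0,0,0]]' 30; python3 -m handwheel '[[-0.2,0,0,-0.2,0,0,0],[-0.2,0,0,-0.5,0,0,0],[-0.3,-0.2,0.1,-0.6,0,0,0],[-0.6,-0.4,0.4,-0.6,0,0,0],[-1,-0.6,0.5,-0.6,0,0,0]]' 30
python3 - <<'E'
from h import *
c=cam("scene");cv2.imwrite("pics/zl2.png",cv2.resize(c["img"][130:250,270:430],None,fx=5,fy=5,interpolation=2))
c=cam("top");cv2.imwrite("pics/zl.png",cv2.resize(c["img"][160:290,310:470],None,fx=5,fy=4.6,interpolation=2))
E
```

```text
time: 41.82
tcp_pos: [0.5864, 0.1637, 0.1202]
ee_rot: [0.998, -0.062, 0.002, 0.0]
force: [0.5, -0.8, 0.3]
gripper_width: 0.244
-0.05952735819115415 -0.05390185274469276 [0.58638286 0.1637462  0.12015251] [ 0.47065019 -0.80380252  0.32477129]
time: 42.2
tcp_pos: [0.5865, 0.1643, 0.1198]
ee_rot: [0.998, -0.062, 0.002, 0.0]
force: [0.7, 0.6, 0.4]
gripper_width: 0.369
time: 42.82
tcp_pos: [0.4862, 0.0996, 0.2094]
ee_rot: [0.998, -0.063, 0.002, 0.001]
force: [0.8, 0.6, 0.3]
gripper_width: 0.008
```

View pics/zl2.png

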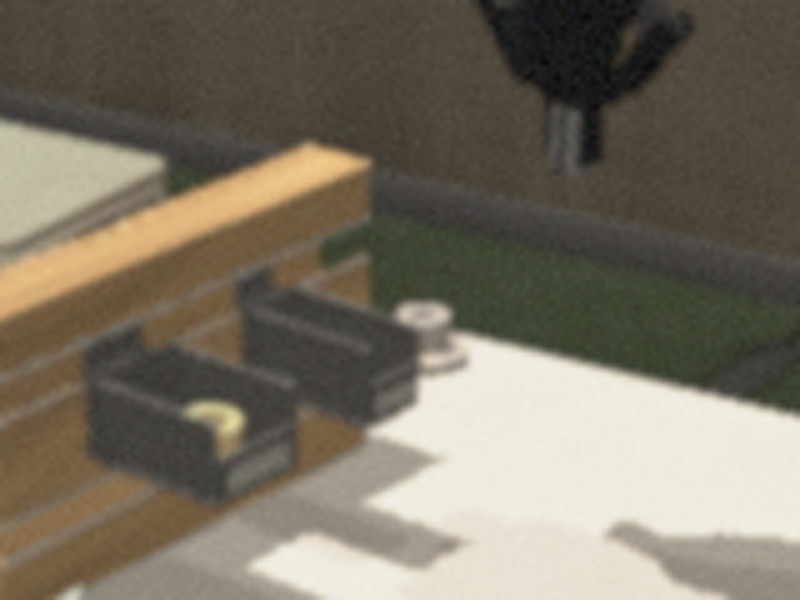

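View pics/zl.png

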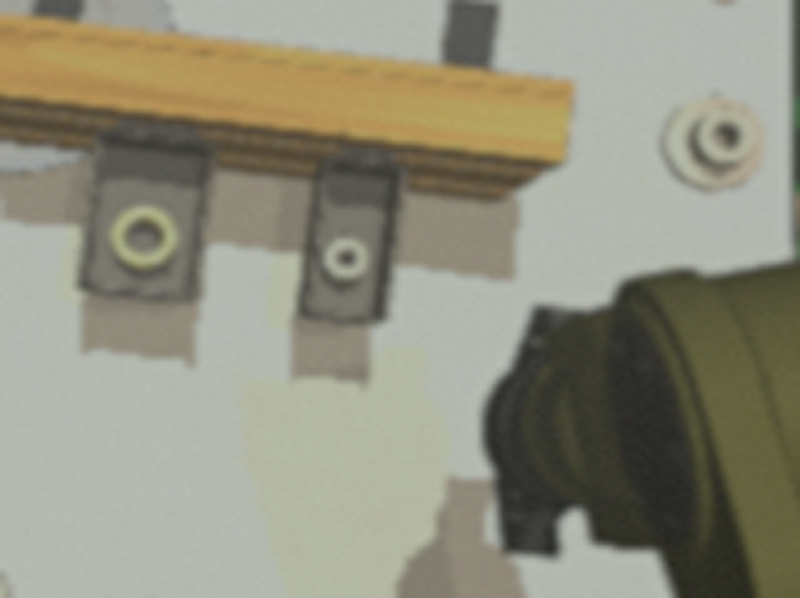

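```bash
python3 -m handwheel '[[-1,-0.1,-0.4,0,0,0,0],[-1,-0.1,-0.8,0,0,0,0],[-1,-0.1,-1,0,0,0,0],[-1,-0.1,-1,0,0,0,0]]' 30; python3 -m handwheel '[[-1,0,-0.4,0,0,0,0],[-1,0,-0.8,0,0,0,0],[-1,0,-1,0,0,0,0],[-1,0,-1,0,0,0,0]]' 30
python3 - <<'E'
from h import *
Rt=tool(PX,(0,0,-1)); rel((.529,.417,.11),Rt)
c=cam("scene");cv2.imwrite("pics/zm2.png",c["img"])
c=cam("top");cv2.imwrite("pics/zm.png",cv2.resize(c["img"][100:320,240:490],None,fx=3.2,fy=2.7,interpolation=2))
E
```

```text
time: 43.42
tcp_pos: [0.4917, 0.2543, 0.2087]
ee_rot: [0.998, -0.06, 0.002, 0.0]
force: [-0.5, -1.0, -0.3]
gripper_width: 0.001
time: 43.92
tcp_pos: [0.51, 0.4018, 0.208]
ee_rot: [0.998, -0.061, 0.001, 0.001]
force: [-1.0, -1.7, 0.2]
gripper_width: -0.002
shift [ 0.112 -0.117  0.654] turn [ 0.    -0.001  0.   ] deg 0.2
```

View pics/zm.png

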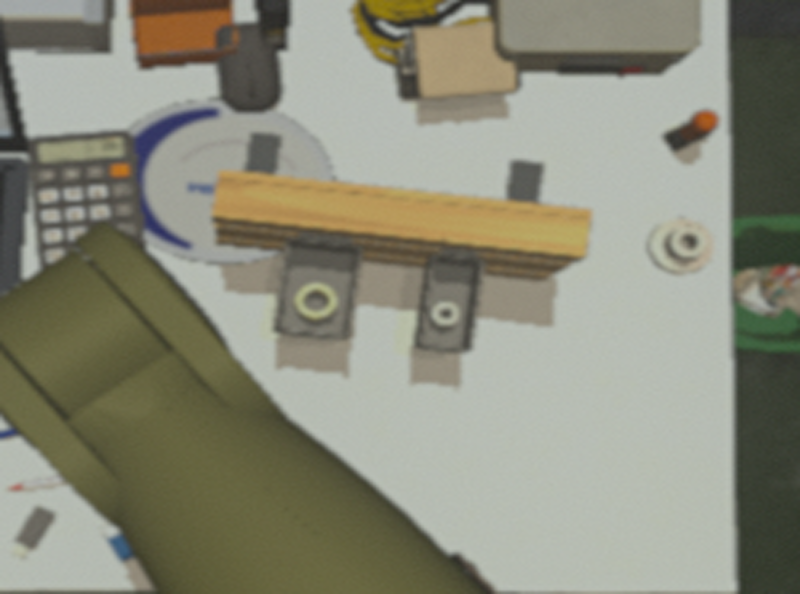

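View pics/zm2.png

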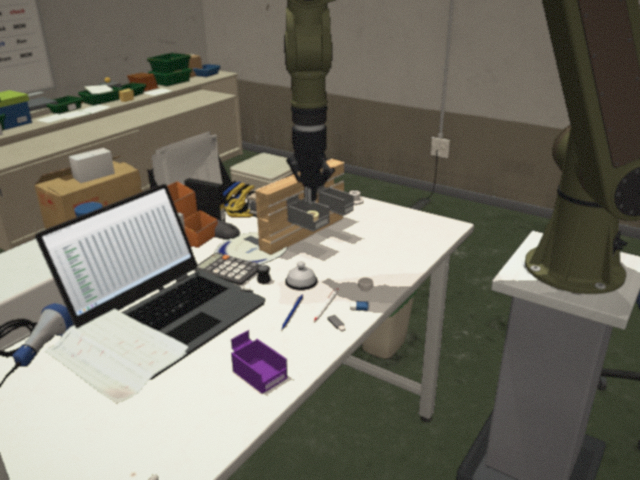

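```bash
python3 -m handwheel '[[-1,0.06,-0.06,0.1,0,0,0],[-1,0.112,-0.117,0.4,0,0,0],[-1,0.112,-0.117,0.65,0,0,0],[-1,0.112,-0.117,0.65,0,0,0],[-1,0.112,-0.117,0.65,0,0,0]]' 30; python3 -m handwheel '[[-1,0,0,0,0,0,0]]'
python3 - <<'E'
from h import *
Rt=tool(PX,(0,0,-1)); rel((.529,.417,.07),Rt)
c=cam("scene");cv2.imwrite("pics/zn2.png",cv2.resize(c["img"][210:300,250:350],None,fx=7,fy=6,interpolation=2))
print((proj(c,(.529,.417,.055))-[250,210])*[7,6])
E
```

```text
time: 44.65
tcp_pos: [0.5296, 0.4156, 0.1123]
ee_rot: [0.998, -0.063, 0.002, 0.0]
force: [0.8, -0.2, 0.5]
gripper_width: -0.004
time: 44.78
tcp_pos: [0.5301, 0.4165, 0.1135]
ee_rot: [0.998, -0.062, 0.003, -0.001]
force: [0.6, 0.7, -0.1]
gripper_width: 0.001
shift [-0.009 -0.002  0.29 ] turn [-0.001 -0.002 -0.   ] deg 0.3
[358.97042646 304.24679215]
```

View pics/zn2.png

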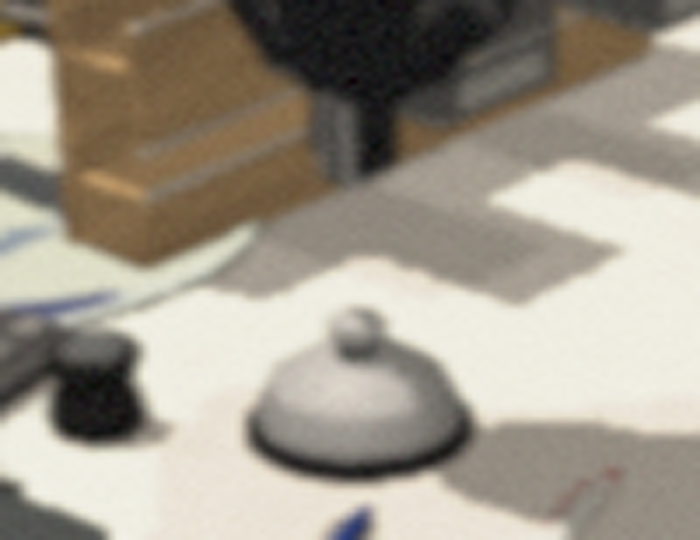

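```bash
python3 -m handwheel '[[-1,-0.005,0,0.15,0,0,0],[-1,-0.005,0,0.3,0,0,0],[-1,-0.005,0,0.32,0,0,0],[-1,-0.005,0,0.32,0,0,0]]' 30; python3 -m handwheel '[[-1,0,0,0.03,0,0,0],[-1,0,0,0.05,0,0,0],[-1,0,0,0.05,0,0,0]]'
```

```text
time: 45.32
tcp_pos: [0.5287, 0.4162, 0.0643]
ee_rot: [0.998, -0.062, 0.002, 0.0]
force: [0.1, -0.2, 1.4]
gripper_width: 0.0
time: 45.7
tcp_pos: [0.5281, 0.4157, 0.0556]
ee_rot: [0.998, -0.062, 0.001, 0.001]
force: [-0.1, -0.0, 0.5]
gripper_width: 0.002
```

```bash
python3 -m handwheel '[[-1,0,0,0.03,0,0,0],[-1,0,0,0.05,0,0,0],[-1,0,0,0.05,0,0,0],[-1,0,0,0.05,0,0,0]]'
```

```text
time: 46.2
tcp_pos: [0.5285, 0.416, 0.0486]
ee_rot: [0.998, -0.062, 0.002, 0.0]
force: [0.0, 0.4, 3.5]
gripper_width: -0.002
```

```bash
python3 -m handwheel '[[-1,0,0,0.02,0,0,0],[-1,0,0,0.025,0,0,0],[-1,0,0,0.025,0,0,0]]'; python3 -c "
from h import *
s=robot.state();print(s['tcp_pos'],s['force'])"
```

```text
time: 46.58
tcp_pos: [0.5287, 0.4161, 0.0476]
ee_rot: [0.998, -0.062, 0.002, -0.0]
force: [-5.0, -4.6, 21.8]
gripper_width: -0.002
[0.52868613 0.41614996 0.04761915] [-5.02789916 -4.58430916 21.80033496]
```

At the stop (21.8 N, TCP at 47.6 mm). Let go.

```bash
python3 -m handwheel '[[-1,0,0,-0.1,0,0,0],[-1,0,0,-0.4,0,0,0],[-1,0,0,-0.8,0,0,0],[-1,-0.4,0,-1,0,0,0],[-1,-0.5,0,-1,0,0,0]]'; python3 -m handwheel '[[-1,-0.2,0,-0.2,0,0,0],[-1,-0.3,0,-0.2,0,0,0],[-1,-0.3,0,-0.2,0,0,0],[-1,-0.3,0,-0.2,0,0,0]]';  python3 - <<'E'
from h import *
c=cam("scene");cv2.imwrite("pics/zo2.png",cv2.resize(c["img"][150:300,240:410],None,fx=4.6,fy=4,interpolation=2))
c=cam("top");cv2.imwrite("pics/zo.png",cv2.resize(c["img"][150:310,250:480],None,fx=3.4,fy=3.4,interpolation=2))
print(robot.state()["force"],robot.state()["time"])
E
```

```text
time: 47.2
tcp_pos: [0.4523, 0.4263, 0.1968]
ee_rot: [0.998, -0.062, 0.002, -0.001]
force: [0.5, 0.5, -0.8]
gripper_width: 0.003
time: 47.7
tcp_pos: [0.4089, 0.4303, 0.2225]
ee_rot: [0.998, -0.062, 0.001, 0.001]
force: [-0.1, 0.4, -0.6]
gripper_width: 0.004
[ 1.74911156  0.33702304 -0.75083133] 47.8
```

View pics/zo2.png

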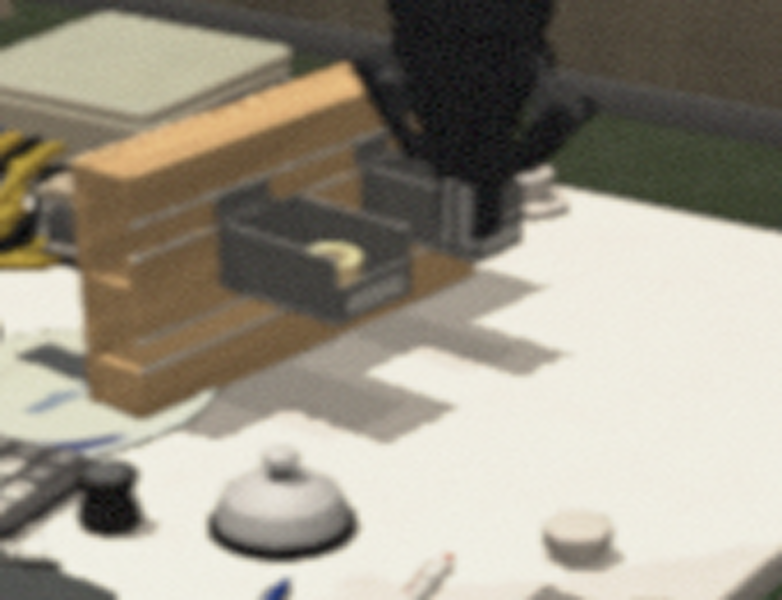

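View pics/zo.png

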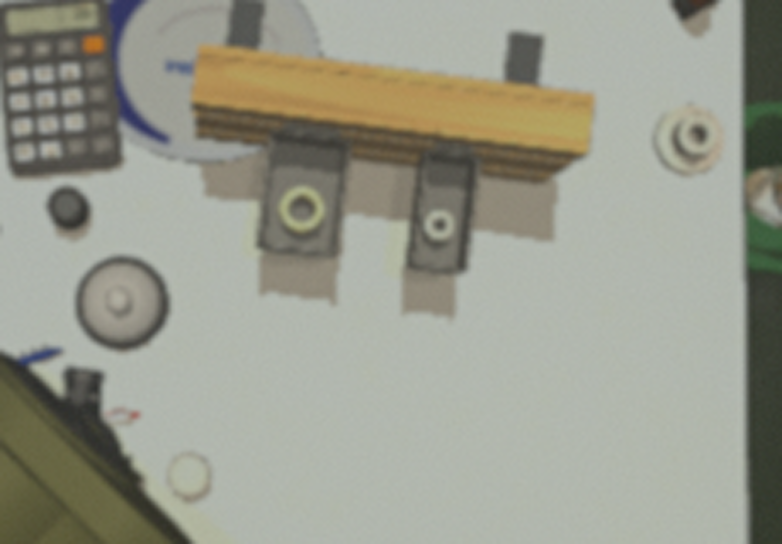

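```bash
python3 -c "
from rig import robot
print(robot.sign_off(), robot.state()['time'])"
```

```text
the job is handed in; nothing more can be done
the job is handed in; nothing more can be done
```

I hung both grey bins in the upper groove, put the parts that were there (one bushing, two collars) into them, pressed the bell to its stop and let it go. I handed the job in at about 48 s of the 200 s.

**Seating:** In the last pictures both bins hang level and look square to the panel to within a couple of degrees. By arm position each settled about 5.5 mm in front of my camera-measured face and 1–2 mm below the groove edge, not 3 mm and 0. Both bins were off by about the same amount. A camera estimate from the hung wide bin also gave about 4–6 mm. I took this as a camera or grasp-position error, because a level bin with its lip behind the slat can only sit about 3 mm out. I had no direct measurement to confirm that.

**Parts:** Early in the run the bushing was knocked a few centimetres, so I found it again before picking it up. It is visible in the wide bin. In the narrow bin only the top collar shows. Its image sits about one collar-height higher than the first one did, and no collar is left on the desk, so I take the second to be stacked on the first.

**Bell:** The force rose to 21.8 N with the fingertips at 47.6 mm, which is the plunger's stop. The plunger is up again in the last picture.

**Bystanders:** The loupe, flanged part and knob look unmoved, and the purple bin was not touched. The gripper was clear of everything at hand-in.

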